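Load the leaning polishing spindle and set its brake

ROBOT

A 6-joint arm with a two-finger parallel gripper is mounted at the origin on the work surface. World frame = base frame: x ahead of the robot, y to its left, z up, the work surface at z = 0. Lengths are in m, angles in rad, forces in N, time in s.
With the tool pointing down it reaches from about 0.225 to 0.725 m from the base axis. Payload 3.1 kg.
Tool frame: the origin (TCP) lies between the finger pads; the fingertips stand 22 mm ahead of it and the grasp point (between the pads) lies 3 mm ahead of it (robot.tip_extent is the z of the fingertips in the tool frame, in m); z points along the fingers, y is the direction in which the jaws open and shut (so a half turn about z gives the same grasp; the last joint's range is limited). The gripper opens to 85 mm and grips with 20 to 120 N. Pads are 22 mm wide; open, the fingers measure 114 mm over their backs; the gripper's body (76 mm by 85 mm) begins 54 mm behind the grasp point. The pads swing forward as they close: fully open they stand 13 mm farther back than shut.
Start: joints at [-1.319, 0.048, 0.099, 1.622, 0, 1.443], TCP at [0.195, -0.488, 0.253] pointing down, gripper open.
Joint ranges: [-2.91, 2.91], [-0.99, 1.94], [-1.21, 1.42], [-2.12, 2.29], [-1.49, 1.47], [-3.14, 3.14]. Speed limits (rad/s): [2.79, 2.79, 3.14, 3.14, 3.14, 3.14].

INTERFACE

Orientations are given as a unit quaternion [w, x, y, z].
In Python, from plant import robot gives the robot as it stands. The module is installed in compiled form; this text tells all that it offers.
- The arm moves only by the tool play_rows, never from a script. Its argument "moves" is one flat list of numbers, 7 for each row, row after row: the turn, a rotation vector about the tool's x, y, z in rad, then the shift along the tool's x, y, z in cm, then the opening, from -1 (shut) to 1 (fully open). In form: [ax, ay, az, x, y, z, claw, ax, ay, az, x, y, z, claw, ...]. A call has 1 to 20 rows; each row shifts and turns the commanded pose from where the row before left it, along the tool's axes as they then stand; what a row does not reach is not made up. A row lasts 1/10 s, in which the tool goes at most 50 mm and 8.59 degrees, less where a joint would pass 70% of its speed; a pose out of reach is approached as far as the arm can. A call with a gripper value outside its range is refused whole. The fingers move at their own pace and stop on an object; the grip force is fixed at half the most. Time passes only in rows, so rows that do not move let the fingers close. It gives the time, the measured TCP pose, the force and the opening at its end, in the units of the state.
- robot.get_obs(): the state, without advancing time (a new reading comes with each control period).
- robot.grab_frame(name): name is "side" or "top" or "wrist"; returns a dict with "frame" (384x512x3 uint8, blue, green, red), "range_z" (384x512 float32, m along the optical axis (not along the pixel's ray), 0 where there is no reading), "fovy" (degrees; the focal length in pixels is half the picture's height over the tangent of half this angle, whatever the lens; pixels are square), "cx", "cy" (the principal point, pixels), "extrinsics" (4x4, takes a point from world to camera coordinates); the wrist camera has in their place "mount" (4x4, takes a point from camera to tool coordinates, whose origin is the TCP and whose axes are the flange's). Camera axes: x right, y down, z forward; pixel columns grow to the right and rows downward; lengths in m; the calibration is good to about 2 mm. A picture is of the moment at which its call begins: read the wrist's pose just before it.
- robot.sign_off(): hands the job in, once; it reports no verdict.
The state is a dict: "time_s": time; "joints": joint angles; "joint_velocities": joint speeds; "joint_efforts": joint torques, N m; "ee_pos": TCP position; "eef_rot": TCP orientation; "ft_force": force on the tool from outside, world axes, zero at the start; "moment": the same for the moment, N m; "gripper_width": finger opening in m.
Only numpy, scipy, OpenCV 4.12 (cv2) and the standard library are available. Lean on these libraries where they do the work, as an engineer would, in place of code of your own. Each camera call takes 0.05 s, during which the arm holds its last target.

TASK

Fit the three loose parts onto the leaning spindle of the bench polisher, each pushed fully home: first the tall spacer, then the broad polishing wheel, and last the bushing with its flange towards the wheel. When all three are on, throw the black brake lever fully over, away from the robot, then let go; leave the bowl, the jar and the screwdriver where they are.

Things in the scene. Friction and masses are not known exactly. Their poses are not given: they have to be found in the camera images.
- polisher: Bench polisher fixed to the bench: dark base plate (x -55 to 115, y -143 to 73 mm, 12 mm thick), a leaning grey motor barrel 68 mm in diameter that starts 30 mm below the spindle's seat, and the brake lever on its -y side. Origin at bench level, nearly below the spindle; -x points roughly to the robot (place and yaw vary), z up. The seat is at (-10, 0, 135) mm.
- spindle: Fixed bare steel spindle, 12 mm in diameter, 62 mm long, the last 12 mm tapering to a 4 mm end. Leans 32 degrees from vertical to the polisher's -x side, towards the robot. Origin: centre of the seat (top of a 30 mm collar 4 mm thick) on which the first part rests; z runs from seat to tip. Below the collar a 22 mm neck, then the motor's 56 mm end cap 24 mm below the seat.
- spindle_tip (a point): Centre of the spindle's free end, 62 mm from the seat.
- spacer: Loose spacer: plain steel tube, the tallest of the three parts, outside 30 mm, bore 16 mm, 24 mm tall, standing upright on the bench. Origin at the centre of its underside, z along its bore.
- wheel: Loose polishing wheel: flat rigid grey disc, the broadest of the three parts, outside 50 mm, bore 16 mm, 12 mm thick, lying flat on the bench. Origin at the centre of its underside, z along its bore.
- bushing: Loose flanged steel bushing, bore 16 mm, 18 mm tall: a flange 34 mm in diameter and 5 mm thick at the bottom, a narrower collar 24 mm in diameter and 13 mm tall above it. It stands on its flange. Origin at the centre of the flange's outer face (underside), z along its bore towards the collar.
- spacer_mid (a point): Centre of the spacer, 12 mm above its underside.
- wheel_mid (a point): Centre of the wheel, 6 mm above its underside.
- spacer_place (a point): Where the spacer's centre belongs: on the spindle's axis, 12 mm above the seat.
- wheel_place (a point): Where the wheel's centre belongs: on the axis, 30 mm above the seat (the wheel lies on the spacer).
- bushing_place (a point): Where the centre of the bushing's flange face belongs: on the axis, 36 mm above the seat (the flange lies on the wheel).
- brake (a joint): Brake lever on the polisher, rad: 0 leaning towards the robot (the polisher's -x), 1.0 fully over to the far side (+x), where a stop ends it. It swings about the polisher's y axis and stays where it is left; a light push of a few newtons at its end moves it, and the end travels about 80 mm in all.
- brake_tip (a point): Centre of the end of the black brake lever.
- bowl: White bowl 90 mm across, 40 mm high, a bystander. Origin at the centre of its underside.
- jar: Amber jar 48 mm in diameter, 60 mm high, a bystander. Origin at the centre of its underside.
- driver: Screwdriver with a wooden handle lying on the bench, a bystander. x runs along it towards the blade.
Things that resemble listed ones, but are neither listed nor needed, are in the scene too. What is shaped like the spacer but blue, orange or pink is not meant.

How it is judged:
On the way, in this order (a step that is already met when the one before it is completed fails the run):
1. the spacer is home on the spindle's seat (distance between spacer_mid and spacer_place below 0.005 m and angle between the z axis of spacer and the z axis of spindle, either way round below 0.15 rad), for 0.2 s.
2. the wheel is home on the spacer (all of step 1 and distance between wheel_mid and wheel_place below 0.005 m and angle between the z axis of wheel and the z axis of spindle, either way round below 0.15 rad), for 0.2 s.
3. the bushing is home on the wheel, flange down (all of step 2 and distance between bushing and bushing_place below 0.005 m and angle between the z axis of bushing and the z axis of spindle, either way round below 0.15 rad), for 0.2 s.
4. the brake lever is thrown over (value of joint brake above 0.85 rad), for 0.2 s.
At the end, for the whole second after the job is handed in: Spacer, wheel and bushing (flange towards the wheel) sit in this order on the spindle, each within 5 mm of its place and square to the axis within 0.15 rad, at rest (under 20 mm/s), and the brake lever stands beyond 0.85 rad (all of step 3 and value of joint brake above 0.85 rad and linear speed of each of spacer, wheel, bushing below 0.02 m/s); the robot touches nothing.
It fails at once if the bowl is moved more than 30 mm (distance of bowl from where it was at the start of the episode above 0.03 m).
It fails at once if the jar is moved more than 30 mm (distance of jar from where it was at the start of the episode above 0.03 m).
It fails at once if the screwdriver is moved more than 30 mm (distance of driver from where it was at the start of the episode above 0.03 m).
It also fails if it takes over 72 s, if anything falls off the work surface, if the arm or the gripper's body presses on something with over 40 N, if the wrist force passes 120 N, or if a joint passes its speed limit or range.

## Working session

There is one attempt and no reset: what is moved stays moved. The work goes in short steps, Python scripts to look and compute and a tool call to move; the robot and the scene stay as the last step left them, time stands still between calls to the robot, and variables do not carry over. Pictures are saved under pics/ and viewed, and the job is handed in when it is done.

Besides the shell and the picture viewer there is one more tool, called after "Emit:" as name(argument=value, ...) on one line, values as JSON. play_rows: Moves the arm, as the interface text tells. Its arguments: {"type":"object","properties":{"moves":{"type":"array","items":{"type":"number"}}},"required":["moves"]}

```bash
mkdir -p pics && python3 - <<'E'
from plant import robot
import cv2, numpy as np, pickle
print(robot.get_obs())
for n in ("side","top","wrist"):
    f=robot.grab_frame(n); cv2.imwrite(f"pics/{n}0.png",f["frame"]); pickle.dump(f,open(f"{n}0.pkl","wb"))
    print(n,{k:(v if not hasattr(v,'shape') or v.size<20 else v.shape) for k,v in f.items()})
E
```

```text
{'time_s': 0.0, 'joints': array([-1.31878324e+00,  4.87361410e-02,  9.75488812e-02,  1.62195209e+00,
       -3.06977252e-06,  1.44300124e+00]), 'joint_velocities': array([ 0.00103834,  0.00074596,  0.00065446,  0.00036693,  0.00086625,
       -0.00087454]), 'joint_efforts': array([-8.55569069e-04, -3.38783705e+01,  3.20013678e+01,  2.04729434e-02,
        6.32893290e-06,  1.84447817e-07]), 'ee_pos': array([ 0.19448958, -0.48704669,  0.25210012]), 'eef_rot': array([-1.16915765e-03,  9.82021670e-01,  1.88764582e-01, -7.42465789e-05]), 'ft_force': array([ 0.77280907,  0.44698037, -0.20606051]), 'moment': array([ 0.02327899,  0.02249255, -0.0564986 ]), 'gripper_width': 0.08551040643568426}
side {'frame': (384, 512, 3), 'range_z': (384, 512), 'fovy': 50.04799767707038, 'cx': 256.7278707140253, 'cy': 190.72245247643647, 'extrinsics': array([[-0.69925314, -0.71485938,  0.00459552,  0.40275543],
       [-0.48894359,  0.47355992, -0.73258117,  0.3968098 ],
       [ 0.52151627, -0.51450663, -0.68066417,  0.82222798],
       [ 0.        ,  0.        ,  0.        ,  1.        ]])}
top {'frame': 
[... 160 characters left out ...]
2801,  0.0020992 , -0.02018324],
       [-0.9957951 , -0.01195561, -0.09082504,  0.59644477],
       [ 0.0908436 , -0.00101739, -0.99586465,  0.97112639],
       [ 0.        ,  0.        ,  0.        ,  1.        ]])}
wrist {'frame': (384, 512, 3), 'range_z': (384, 512), 'fovy': 68.39211571174522, 'cx': 256.4838103370398, 'cy': 191.30872928684008, 'mount': array([[ 3.72516954e-04, -9.59141467e-01, -2.82926682e-01,
         7.29912117e-02],
       [ 9.99999489e-01,  6.23192852e-04, -7.96013091e-04,
        -6.16056860e-04],
       [ 9.39807049e-04, -2.82926241e-01,  9.59141209e-01,
        -1.20247425e-01],
       [ 0.00000000e+00,  0.00000000e+00,  0.00000000e+00,
         1.00000000e+00]])}
```

View pics/side0.png

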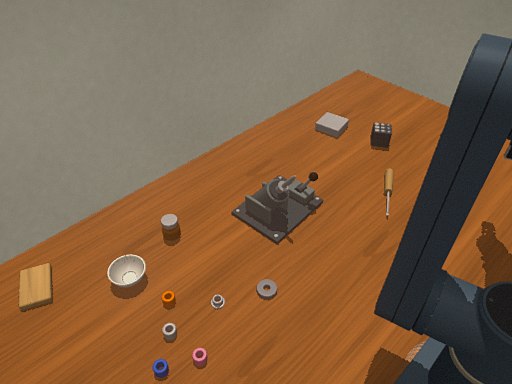

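View pics/top0.png

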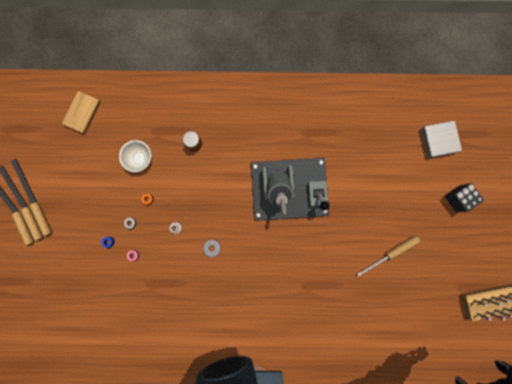

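View pics/wrist0.png

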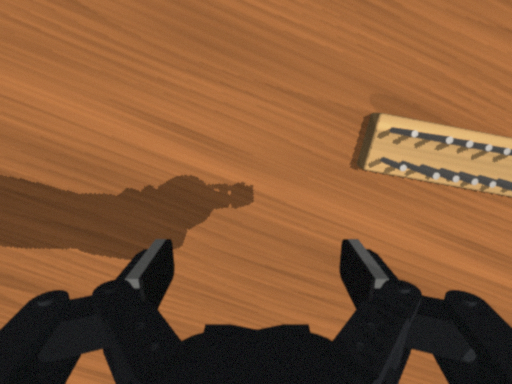

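The top view shows tube shapes at (147,199) orange, (108,242) blue, (132,255) pink and (129,223) grey. It also shows a flanged grey part at (175,228), a broad disc at (212,249), and the polisher at about (290,190). Next I'll enlarge these to confirm them.

```bash
cat > h.py <<'E'
import numpy as np, cv2, pickle
from scipy.spatial.transform import Rotation as R
def foc(f): return f["frame"].shape[0]/2/np.tan(np.radians(f["fovy"])/2)
def cam2w(f,T=None):
    if "extrinsics" in f: return np.linalg.inv(f["extrinsics"])
    return T@f["mount"]
def tcpT(o):
    T=np.eye(4); q=o["eef_rot"]; T[:3,:3]=R.from_quat([q[1],q[2],q[3],q[0]]).as_matrix(); T[:3,3]=o["ee_pos"]; return T
def ray(f,u,v,T=None):
    M=cam2w(f,T); F=foc(f); d=M[:3,:3]@np.array([(u-f["cx"])/F,(v-f["cy"])/F,1]); return M[:3,3],d
def plane(f,u,v,z,T=None):
    o,d=ray(f,u,v,T); return o+d*(z-o[2])/d[2]
def cloud(f,T=None):
    F=foc(f); z=f["range_z"]; v,u=np.mgrid[:z.shape[0],:z.shape[1]]
    P=np.stack([(u-f["cx"])/F*z,(v-f["cy"])/F*z,z],-1); M=cam2w(f,T); return P@M[:3,:3].T+M[:3,3]
def proj(f,p,T=None):
    M=np.linalg.inv(cam2w(f,T)); c=M[:3,:3]@np.asarray(p)+M[:3,3]; F=foc(f); return c[0]/c[2]*F+f["cx"],c[1]/c[2]*F+f["cy"]
E
python3 - <<'E'
from h import *
t=pickle.load(open("top0.pkl","rb")); s=pickle.load(open("side0.pkl","rb"))
a=cv2.resize(t["frame"][180:275,90:230],None,fx=5.5,fy=5.5,interpolation=cv2.INTER_CUBIC); cv2.imwrite("pics/ctop.png",a)
b=cv2.resize(s["frame"][160:260,220:340],None,fx=6,fy=6,interpolation=cv2.INTER_CUBIC); cv2.imwrite("pics/cside.png",b)
c=cv2.resize(t["frame"][150:230,240:340],None,fx=7,fy=7,interpolation=cv2.INTER_CUBIC); cv2.imwrite("pics/cpol.png",c)
for f in (t,s):
    z=cloud(f)[...,2]; print(np.percentile(z[f["range_z"]>0],[5,50,95]))
C=cloud(t); CS=cloud(s)
for n,(u,v),w in [("spacer",(129,223),10),("bush",(175,228),10),("wheel",(212,249),14),("jar",(191,140),18),("bowl",(135,156),25)]:
    m=np.zeros(C.shape[:2],bool); m[v-w:v+w,u-w:u+w]=1
    k=m&(C[...,2]>0.005)&(t["range_z"]>0); P=C[k]; vv,uu=np.where(k)
    (cx,cy),r=cv2.minEnclosingCircle(np.stack([uu,vv],1).astype(np.float32)); print(n,P[:,2].max().round(4),k.sum(),P.mean(0).round(4),(P.min(0)+P.max(0))/2,(cx,cy,r))
E
```

```text
[-7.52095921e-01  3.98741301e-05  1.49566947e-02]
[-0.47153912  0.00105346  0.47130069]
spacer 0.0288 94 [0.4979 0.3369 0.0204] [0.49774298 0.33814481 0.01697514] (130.0, 222.5, 6.18475866317749)
bush 0.0227 60 [0.4857 0.2118 0.0133] [0.48774152 0.21257329 0.01391129] (174.42857360839844, 226.2857208251953, 6.738651275634766)
wheel 0.0166 235 [0.4293 0.106  0.0115] [0.42691468 0.10085177 0.01084614] (213.0, 248.5, 17.414173126220703)
jar 0.0652 288 [0.7289 0.1638 0.0489] [0.74012494 0.17555875 0.03508967] (190.5, 139.5, 21.31910514831543)
bowl 0.045 729 [0.69   0.3322 0.0227] [0.68935233 0.33672141 0.02503394] (134.54649353027344, 159.88412475585938, 27.373899459838867)
```

View pics/ctop.png

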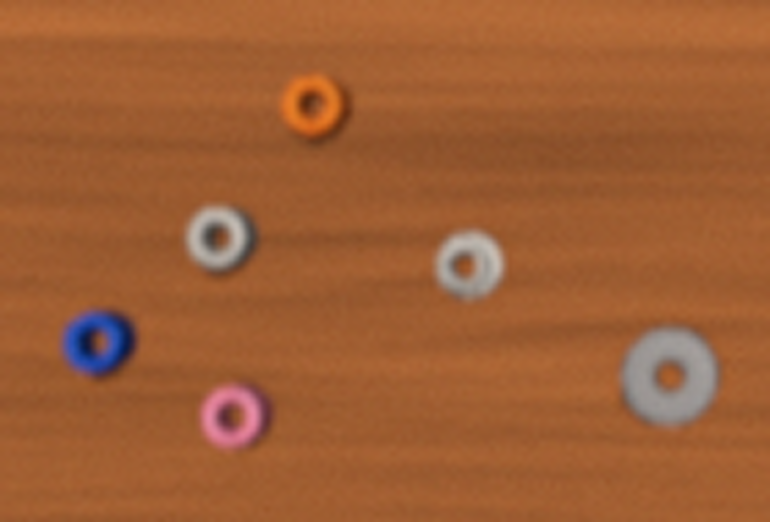

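View pics/cside.png

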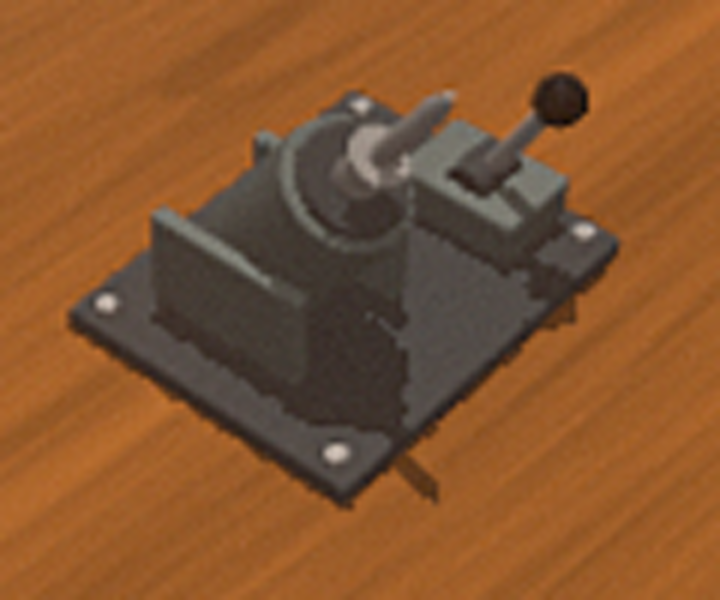

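View pics/cpol.png

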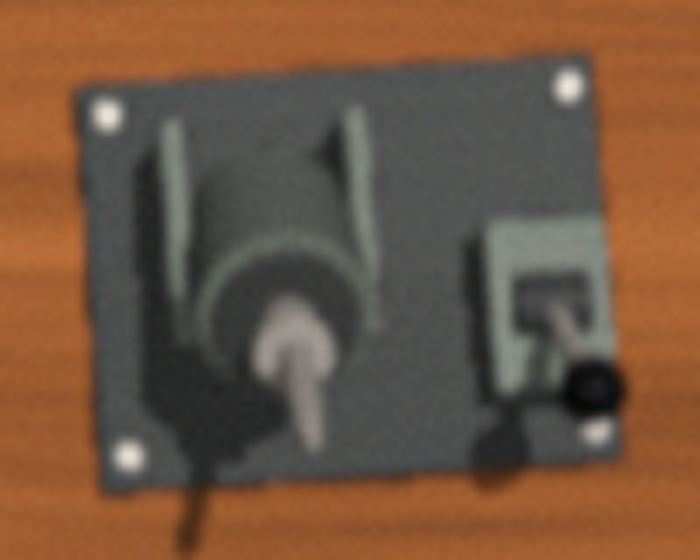

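The crops confirm three things. The grey tube at top (129,223) is the spacer, because the other tubes are coloured. The flanged part is at (175,228) and the wide grey disc at (212,249). Next is the polisher pose, from the screws and the spindle.

```bash
python3 - <<'E'
from h import *
t=pickle.load(open("top0.pkl","rb")); s=pickle.load(open("side0.pkl","rb"))
# parts: colour mask (grey: low saturation), centre of top face
def comps(f,box,smax,vmin,amin):
    u0,u1,v0,v1=box; hsv=cv2.cvtColor(f["frame"],cv2.COLOR_BGR2HSV)
    m=((hsv[...,1]<smax)&(hsv[...,2]>vmin)).astype(np.uint8); z=np.zeros_like(m); z[v0:v1,u0:u1]=m[v0:v1,u0:u1]
    n,l,st,c=cv2.connectedComponentsWithStats(z)
    return [(c[i].round(2),st[i]) for i in range(1,n) if st[i][4]>=amin]
for n,box,z in [("spacer",(115,145,208,238),.024),("bush",(160,190,213,243),.008),("wheel",(195,232,232,268),.012)]:
    for c,st in comps(t,box,100,100,20): 
        print(n,"top",st, plane(t,st[0]+st[2]/2-.5,st[1]+st[3]/2-.5,z).round(4))
for n,box,z in [("spacer",(155,185,315,345),.018),("bush",(205,230,285,313),.008),("wheel",(250,282,272,305),.010)]:
    for c,st in comps(s,box,100,100,20):
        print(n,"side",st, plane(s,st[0]+st[2]/2-.5,st[1]+st[3]/2-.5,z).round(4))
print("screws")
A=[]
for f,box in ((t,(245,335,155,222)),(s,(230,325,172,242))):
    hsv=cv2.cvtColor(f["frame"],cv2.COLOR_BGR2HSV)
    for c,st in comps(f,box,60,170,2): print(c,st[2:],plane(f,*c,.013).round(4))
# spindle tip by guess: from crops
ut,vt=240+316/7-.4,150+447/7-.4; us,vs=220+450/6-.4,160+97/6-.4
def tri(a,b):
    o1,d1=ray(t,*a);o2,d2=ray(s,*b); A=np.stack([d1,-d2],1); x=np.linalg.lstsq(A,o2-o1,rcond=None)[0]; p,q=o1+x[0]*d1,o2+x[1]*d2; return (p+q)/2,np.linalg.norm(p-q)
print("tip",tri((ut,vt),(us,vs)))
print("knob",tri((240+594/7-.4,150+388/7-.4),(220+560/6-.4,160+100/6-.4)))
E
```

```text
spacer top [124 218  11  11  89] [0.4963 0.3384 0.024 ]
bush top [169 222  13  12 115] [0.485  0.2123 0.008 ]
wheel top [203 239  18  18 235] [0.43   0.1064 0.012 ]
spacer side [162 323  14  13 107] [0.5007 0.3423 0.018 ]
bush side [211 294  14  15 107] [0.4847 0.2172 0.008 ]
wheel side [257 279  20  18 250] [0.4301 0.1101 0.01  ]
screws
[320.88 161.88] [3 3 8] [ 0.6785 -0.2042  0.013 ]
[255. 166.] [3 3 9] [ 0.6642 -0.0139  0.013 ]
[324.67 211.33] [2 2 3] [ 0.536  -0.2142  0.013 ]
[258.12 214.88] [3 3 8] [ 0.5236 -0.0244  0.013 ]
[279.5 177. ] [2 1 2] [ 0.6826 -0.2028  0.013 ]
[317. 198.] [3 1 3] [ 0.5417 -0.2135  0.013 ]
[237. 210.] [3 1 3] [ 0.6685 -0.012   0.013 ]
[275.43 234.86] [4 3 7] [ 0.5281 -0.0231  0.013 ]
tip (array([ 0.52629952, -0.08370024,  0.18646524]), np.float64(0.004317934561061106))
knob (array([ 0.55082512, -0.19476464,  0.10279722]), np.float64(0.003054835598120849))
```

Both views put the spindle tip at about (0.526,-0.084,0.187), with a polisher yaw of about 0.075. This agrees with the pose from the plate screws. First I'll move one test row to learn the wrist-joint sign.

```bash
cat >> h.py <<'E'
def Rtool(yaw,tilt,axyaw=0.075):
    """tool z down (tilt: leaning so z points to +axyaw dir by tilt), tool x heading yaw about z before tilt"""
    base=np.array([[np.cos(yaw),np.sin(yaw),0],[np.sin(yaw),-np.cos(yaw),0],[0,0,-1]])
    return R.from_rotvec(-tilt*np.array([-np.sin(axyaw),np.cos(axyaw),0])).as_matrix()@base
def delta(pos,Rt=None,src=None):
    from plant import robot
    o=robot.get_obs(); T=tcpT(o); p0=T[:3,3]; R0=T[:3,:3]
    sh=R0.T@(np.asarray(pos)-p0)*100; out=[sh.round(2)]
    if Rt is not None: out.append(R.from_matrix(R0.T@Rt).as_rotvec().round(3))
    print("now",p0.round(4),"x",R0[:,0].round(3),"z",R0[:,2].round(3),"t",round(o["time_s"],2),"w",round(o["gripper_width"],4),"F",o["ft_force"].round(1),"j",o["joints"].round(2))
    print("shift cm",out[0],"len",np.linalg.norm(out[0]).round(2),"rot",out[1] if len(out)>1 else "")
    return out
E
python3 - <<'E'
from h import *
delta([.498,.339,.15],Rtool(0.075,0))
delta([.498,.339,.15],Rtool(0.075+np.pi,0))
from plant import robot
print(robot.tip_extent)
E
```

```text
now [ 0.1945 -0.4871  0.2524] x [0.929 0.371 0.   ] z [-0.     0.002 -1.   ] t 0.15 w 0.0853 F [-0.1  0.6 -0.2] j [-1.32  0.05  0.1   1.62  0.    1.44]
shift cm [ 58.81 -65.46  10.37] len 88.61 rot [-0.002  0.     0.305]
now [ 0.1945 -0.4871  0.2524] x [0.929 0.371 0.   ] z [-0.     0.002 -1.   ] t 0.15 w 0.0853 F [-0.1  0.6 -0.2] j [-1.32  0.05  0.1   1.62  0.    1.44]
shift cm [ 58.81 -65.46  10.37] len 88.61 rot [-0.    -0.003 -2.837]
0.022
```

Emit:
play_rows(moves=[0, 0, 0.14, 2.5, -4, 0, 1, 0, 0, 0.14, 2.5, -4, 0, 1])

```text
time_s: 0.35
ee_pos: [0.2173, -0.3955, 0.2516]
eef_rot: [-0.002, 0.999, 0.046, -0.0]
ft_force: [1.1, 0.7, 0.7]
gripper_width: 0.0851
```

```bash
python3 - <<'E'
from h import *
delta([.498,.339,.15],Rtool(0.075,0))
E
```

```text
now [ 0.2173 -0.3955  0.2516] x [ 0.996  0.091 -0.001] z [-0.001  0.003 -1.   ] t 0.35 w 0.0851 F [1.1 0.7 0.7] j [-1.22 -0.14 -0.09  1.63  0.    1.83]
shift cm [ 34.67 -70.55  10.38] len 79.29 rot [-0.003  0.001  0.016]
```

Emit:
play_rows(moves=[0, 0, -0.143, 0, 0, 0, 0.5, 0, 0, -0.143, 0, 0, 0, 0.5, 0, 0, -0.143, 0, 0, 0, 0.5, 0, 0, -0.143, 0, 0, 0, 0.5, 0, 0, -0.143, 0, 0, 0, 0.5, 0, 0, -0.143, 0, 0, 0, 0.5, 0, 0, -0.143, 0, 0, 0, 0.5, 0, 0, -0.143, 0, 0, 0, 0.5, 0, 0, -0.143, 0, 0, 0, 0.5, 0, 0, -0.143, 0, 0, 0, 0.5, 0, 0, -0.143, 0, 0, 0, 0.5, 0, 0, -0.143, 0, 0, 0, 0.5, 0, 0, -0.143, 0, 0, 0, 0.5, 0, 0, -0.143, 0, 0, 0, 0.5, 0, 0, -0.143, 0, 0, 0, 0.5, 0, 0, -0.143, 0, 0, 0, 0.5, 0, 0, -0.143, 0, 0, 0, 0.5, 0, 0, -0.143, 0, 0, 0, 0.5, 0, 0, -0.143, 0, 0, 0, 0.5, 0, 0, -0.143, 0, 0, 0, 0.5])

```text
time_s: 2.35
ee_pos: [0.2177, -0.3961, 0.2529]
eef_rot: [-0.0, 0.088, 0.996, 0.0]
ft_force: [-0.5, -0.5, 0.4]
gripper_width: 0.0638
```

```bash
python3 - <<'E'
from h import *
delta([.498,.339,.15],Rtool(0.075+np.pi,0))
E
```

```text
now [ 0.2177 -0.3961  0.2529] x [-0.985  0.175  0.   ] z [-0.     0.001 -1.   ] t 2.35 w 0.0638 F [-0.5 -0.5  0.4] j [-1.22 -0.14 -0.08  1.63 -0.   -1.04]
shift cm [-14.74  77.28  10.34] len 79.35 rot [ 0.001 -0.    -0.251]
```

Emit:
play_rows(moves=[0, 0, 0, -0.87, 4.55, 0.5, 0.5, 0, 0, 0, -0.87, 4.55, 0.5, 0.5, 0, 0, 0, -0.87, 4.55, 0.5, 0.5, 0, 0, 0, -0.87, 4.55, 0.5, 0.5, 0, 0, 0, -0.87, 4.55, 0.5, 0.5, 0, 0, 0, -0.87, 4.55, 0.5, 0.5, 0, 0, 0, -0.87, 4.55, 0.5, 0.5, 0, 0, 0, -0.87, 4.55, 0.5, 0.5, 0, 0, 0, -0.87, 4.55, 0.5, 0.5, 0, 0, 0, -0.87, 4.55, 0.5, 0.5, 0, 0, 0, -0.87, 4.55, 0.5, 0.5, 0, 0, 0, -0.87, 4.55, 0.5, 0.5, 0, 0, 0, -0.87, 4.55, 0.5, 0.5, 0, 0, 0, -0.87, 4.55, 0.5, 0.5, 0, 0, 0, -0.87, 4.55, 0.5, 0.5, 0, 0, 0, -0.87, 4.55, 0.5, 0.5, 0, 0, 0, -0.87, 4.55, 0.5, 0.5, 0, 0, -0.13, 0, 0, 0.5, 0.5, 0, 0, -0.12, 0, 0, 0.5, 0.5, 0, 0, 0, 0, 0, 0, 0.5])

```text
time_s: 4.35
ee_pos: [0.5022, 0.3377, 0.1562]
eef_rot: [-0.002, -0.034, 0.999, -0.001]
ft_force: [0.3, -0.5, 0.5]
gripper_width: 0.0641
```

```bash
cat >> h.py <<'E'
def look(name,cam="wrist"):
    from plant import robot
    o=robot.get_obs(); f=robot.grab_frame(cam); f["T"]=tcpT(o); cv2.imwrite(f"pics/{name}.png",f["frame"]); pickle.dump(f,open(name+".pkl","wb")); return f
E
python3 - <<'E'
from h import *
f=look("w1")
delta([.498,.339,.15],Rtool(0.075+np.pi,0))
for p in ([.4963,.3384,.024],[.5007,.3423,.024]): print(proj(f,p,f["T"]))
E
```

```text
now [0.5025 0.3375 0.1571] x [-0.998 -0.066  0.002] z [-0.002 -0.001 -1.   ] t 4.4 w 0.0641 F [-0.3 -0.3 -0.7] j [ 0.48  0.26  0.14  1.46 -0.    0.41]
shift cm [0.44 0.18 0.71] len 0.85 rot [-0.001 -0.002 -0.009]
(np.float64(256.61725475832463), np.float64(182.28733081701142))
(np.float64(260.4826824442453), np.float64(187.15343311353152))
```

View pics/w1.png

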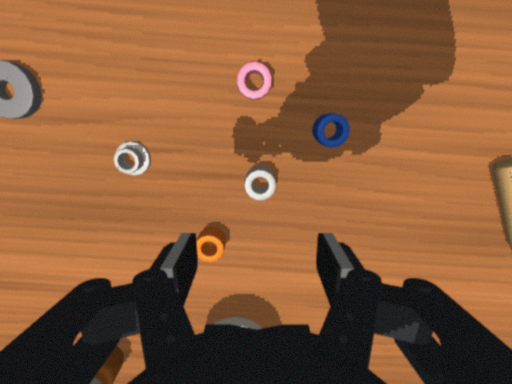

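The wrist view shows the grey spacer at (261,184) between the fingers. The bushing is at (131,159), the wheel at (10,90) and the orange tube at (210,248). I'll measure the ring faces.

```bash
python3 - <<'E'
from h import *
f=pickle.load(open("w1.pkl","rb")); T=f["T"]
hsv=cv2.cvtColor(f["frame"],cv2.COLOR_BGR2HSV)
for n,(u,v),w,z,vm in [("spacer",(261,184),28,.024,150),("bush",(131,159),28,.018,150)]:
    m=np.zeros(hsv.shape[:2],np.uint8); m[v-w:v+w,u-w:u+w]=(((hsv[...,1]<60)&(hsv[...,2]>vm))[v-w:v+w,u-w:u+w])
    nn,l,st,c=cv2.connectedComponentsWithStats(m); i=1+st[1:,4].argmax(); print(n,st[i],c[i])
    cs,_=cv2.findContours((l==i).astype(np.uint8),cv2.RETR_CCOMP,cv2.CHAIN_APPROX_NONE)
    for k in cs:
        if len(k)>10:
            e=cv2.fitEllipse(k); print(e, plane(f,*e[0],z,T).round(4), plane(f,*e[0],.008,T).round(4))
cv2.imwrite("pics/w1c.png",cv2.resize(f["frame"][120:220,90:300],None,fx=3.8,fy=3.8,interpolation=cv2.INTER_CUBIC))
E
```

```text
spacer [245 170  31  30 494] [259.67813765 184.4757085 ]
((259.66717529296875, 184.65635681152344), (28.970430374145508, 30.12550163269043), 90.69029998779297) [0.4984 0.3414 0.024 ] [0.5026 0.3418 0.008 ]
((259.6152648925781, 185.02728271484375), (17.76168441772461, 18.613996505737305), 85.6627426147461) [0.4987 0.3413 0.024 ] [0.503  0.3418 0.008 ]
bush [114 141  35  34 508] [131.46850394 159.04527559]
((130.49229431152344, 158.62709045410156), (30.63336944580078, 33.14773178100586), 104.32825469970703) [0.4834 0.2208 0.018 ] [0.4854 0.2165 0.008 ]
((125.80513763427734, 160.73013305664062), (16.993864059448242, 18.82752799987793), 123.87035369873047) [0.4857 0.2164 0.018 ] [0.4878 0.2119 0.008 ]
```

View pics/w1c.png

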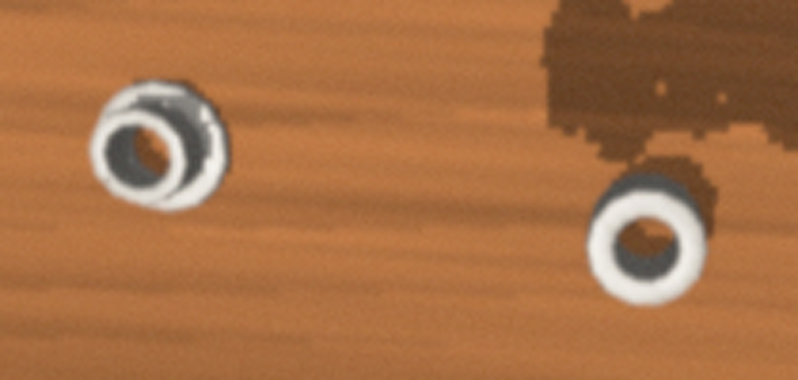

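```bash
python3 - <<'E'
from h import *
delta([.4986,.3413,.025],Rtool(0.075+np.pi,0))
E
```

```text
now [0.5025 0.3375 0.1571] x [-0.998 -0.066  0.002] z [-0.002 -0.001 -1.   ] t 4.4 w 0.0641 F [-0.3 -0.3 -0.7] j [ 0.48  0.26  0.14  1.46 -0.    0.41]
shift cm [ 0.34  0.42 13.21] len 13.22 rot [-0.001 -0.002 -0.009]
```

Emit:
play_rows(moves=[0, 0, 0, 0.34, 0.42, 2, 0.5, 0, 0, 0, 0, 0, 3, 0.5, 0, 0, 0, 0, 0, 3, 0.5, 0, 0, 0, 0, 0, 2, 0.5, 0, 0, 0, 0, 0, 1.5, 0.5, 0, 0, 0, 0, 0, 1, 0.5, 0, 0, 0, 0, 0, 0.7, 0.5, 0, 0, 0, 0, 0, 0, 0.5])

```text
time_s: 5.2
ee_pos: [0.4993, 0.3414, 0.026]
eef_rot: [-0.0, -0.034, 0.999, -0.0]
ft_force: [-0.3, -0.0, -0.1]
gripper_width: 0.0639
```

```bash
python3 - <<'E'
from h import *
f=look("w2"); delta([.4986,.3413,.024])
E
```

```text
now [0.4997 0.3417 0.0268] x [-0.998 -0.068 -0.001] z [ 0.001  0.    -1.   ] t 5.25 w 0.064 F [-0.1 -0.5 -0.6] j [ 0.49  0.32 -0.04  1.21  0.    0.42]
shift cm [ 0.12 -0.03  0.28] len 0.31 rot
```

View pics/w2.png

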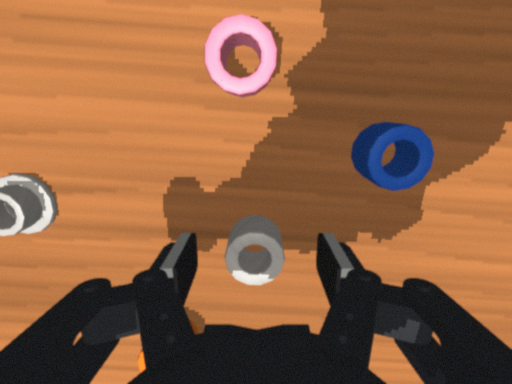

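```bash
python3 - <<'E'
from h import *
f=pickle.load(open("w2.pkl","rb")); p=plane(f,254.5,258.5,.024,f["T"]); print(p, np.linalg.inv(f["T"])@np.r_[p,1])
cv2.imwrite("pics/w2c.png",cv2.resize(f["frame"][200:300,190:320],None,fx=5,fy=5,interpolation=cv2.INTER_CUBIC))
E
```

```text
[0.497983   0.34137332 0.024     ] [1.28673653e-03 5.23623204e-05 1.97588614e-03 1.00000000e+00]
```

View pics/w2c.png

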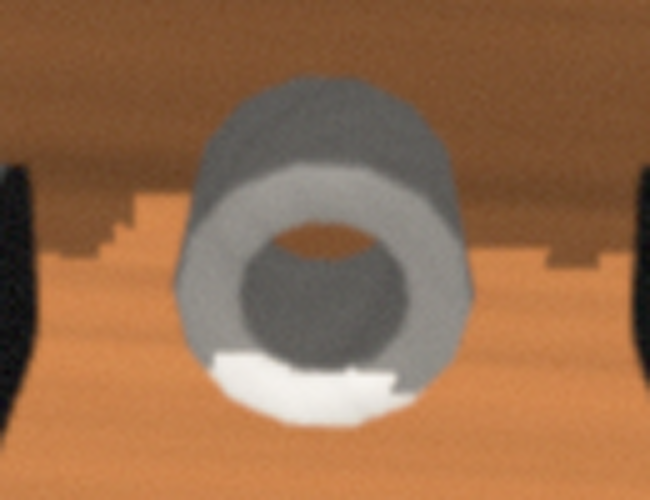

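Emit:
play_rows(moves=[0, 0, 0, 0.14, 0, 0.2, 0.5, 0, 0, 0, 0, 0, 0, -0.6, 0, 0, 0, 0, 0, 0, -0.6, 0, 0, 0, 0, 0, 0, -0.6, 0, 0, 0, 0, 0, 0, -0.6, 0, 0, 0, 0, 0, 0, -0.6, 0, 0, 0, 0, 0, 0, -0.6])

```text
time_s: 5.95
ee_pos: [0.4987, 0.3418, 0.0253]
eef_rot: [0.001, -0.034, 0.999, 0.0]
ft_force: [-0.8, -1.0, 5.2]
gripper_width: 0.0275
```

```bash
python3 - <<'E'
from h import *
delta([.4986,.3413,.024])
E
```

```text
now [0.4987 0.3418 0.0253] x [-0.998 -0.068 -0.002] z [ 0.002  0.001 -1.   ] t 5.95 w 0.0275 F [-0.8 -1.   5.2] j [ 0.49  0.32 -0.05  1.2  -0.    0.42]
shift cm [ 0.01 -0.05  0.13] len 0.14 rot
```

Emit:
play_rows(moves=[0, 0, 0, 0, 0, -1, -1, 0, 0, 0, 0, 0, -3, -1, 0, 0, 0, 0, 0, -4.5, -1, 0, 0, 0, 0, 0, -4.5, -1, 0, 0, 0, 0, 0, -4.5, -1, 0, 0, 0, 0, 0, -4.5, -1, 0, 0, 0, 0, 0, -1, -1])

```text
time_s: 6.65
ee_pos: [0.4997, 0.3425, 0.2614]
eef_rot: [0.005, -0.034, 0.999, 0.002]
ft_force: [0.8, -0.0, -0.2]
gripper_width: 0.0277
```

```bash
cat >> h.py <<'E'
YAW=0.075; S=np.array([.5603,-.0815,.135]); th=np.radians(32)
A=np.array([-np.sin(th)*np.cos(YAW),-np.sin(th)*np.sin(YAW),np.cos(th)])
RS=Rtool(YAW+np.pi,th,YAW)
E
python3 - <<'E'
from h import *
f=look("w3");print(A,RS)
delta(S+A*.135,RS)
E
```

```text
[-0.52842956 -0.0397067   0.8480481 ] [[-8.45664079e-01 -7.49297073e-02  5.28429565e-01]
 [-6.35439956e-02  9.97188818e-01  3.97066953e-02]
 [-5.29919264e-01 -3.24412076e-17 -8.48048096e-01]]
now [0.4997 0.3424 0.2605] x [-0.998 -0.068 -0.008] z [ 0.008  0.004 -1.   ] t 6.7 w 0.0277 F [0.6 0.3 0.9] j [0.49 0.26 0.35 1.65 0.   0.42]
shift cm [  4.01 -42.76   0.9 ] len 42.96 rot [ 0.002 -0.55  -0.008]
```

View pics/w3.png

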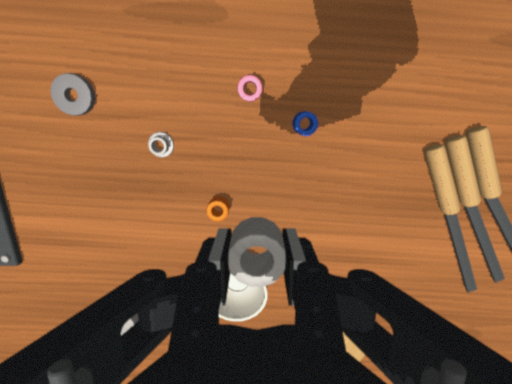

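Emit:
play_rows(moves=[0, 0, 0, 0.8, -4.28, -0.3, -1, 0, 0, 0, 0.8, -4.28, -0.3, -1, 0, 0, 0, 0.8, -4.28, -0.3, -1, 0, 0, 0, 0.8, -4.28, -0.3, -1, 0, 0, 0, 0.8, -4.28, -0.3, -1, 0, 0, 0, 0.8, -4.28, -0.3, -1, 0, 0, 0, 0.8, -4.28, -0.3, -1, 0, 0, 0, 0.8, -4.28, -0.3, -1, 0, 0, 0, 0.8, -4.28, -0.3, -1, 0, 0, 0, 0.8, -4.28, -0.3, -1, 0, -0.137, 0, 0, 0, 0, -1, 0, -0.137, 0, 0, 0, 0, -1, 0, -0.137, 0, 0, 0, 0, -1, 0, -0.137, 0, 0, 0, 0, -1, 0, 0, 0, 0, 0, 0, -1])

```text
time_s: 8.2
ee_pos: [0.4421, -0.0893, 0.2756]
eef_rot: [0.266, -0.031, 0.963, 0.012]
ft_force: [-1.9, -0.5, -1.9]
gripper_width: 0.0274
```

```bash
python3 - <<'E'
from h import *
f=look("w4"); s=look("s4","side")
delta(S+A*.12,RS)
print(proj(f,S+A*.062,f["T"]),proj(f,S,f["T"]))
E
```

```text
now [ 0.4463 -0.0909  0.2821] x [-0.854 -0.056 -0.518] z [ 0.516  0.036 -0.856] t 8.3 w 0.0277 F [ 0.5 -0.1 -0.8] j [-0.55 -0.66 -0.5   1.28  0.3  -0.54]
shift cm [-2.    0.12  6.51] len 6.81 rot [-0.003 -0.014 -0.008]
(np.float64(254.4637569973781), np.float64(221.8881580329651)) (np.float64(254.78796067133658), np.float64(201.5157332381319))
```

View pics/w4.png

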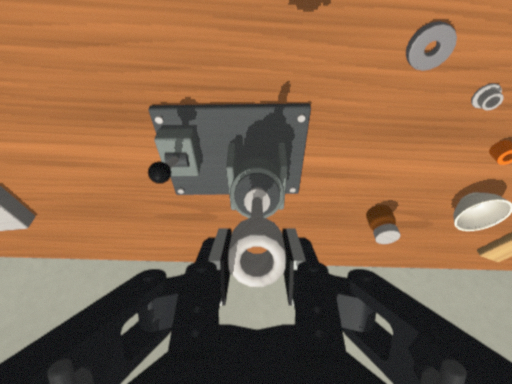

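View pics/s4.png

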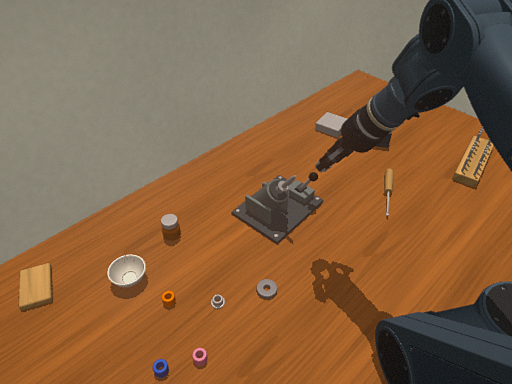

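```bash
python3 - <<'E'
from h import *
f=pickle.load(open("w4.pkl","rb"));T=f["T"]
hsv=cv2.cvtColor(f["frame"],cv2.COLOR_BGR2HSV)
m=((hsv[...,1]<60)&(hsv[...,2]>140)).astype(np.uint8); 
n,l,st,c=cv2.connectedComponentsWithStats(m[100:225,145:315])
for i in range(1,n):
    if st[i][4]>4: q=c[i]+[145,100]; print(q.round(1),st[i][2:],plane(f,*q,.014,T).round(4))
cv2.imwrite("pics/w4c.png",cv2.resize(f["frame"][160:300,190:320],None,fx=4.2,fy=4.2,interpolation=cv2.INTER_CUBIC))
E
```

```text
[300.9 118.2] [ 8  7 44] [ 0.5268 -0.0213  0.014 ]
[158.4 120. ] [ 8  7 47] [ 0.5412 -0.2117  0.014 ]
[164.  146.8] [ 20  21 225] [ 0.5865 -0.2122  0.014 ]
[186.  161.9] [ 25  35 317] [ 0.6142 -0.1836  0.014 ]
[229.6 175.8] [ 4 16 53] [ 0.64   -0.1169  0.014 ]
[180.3 191.1] [ 6  5 24] [ 0.6815 -0.201   0.014 ]
[249.2 199.4] [ 14  23 163] [ 0.6961 -0.0827  0.014 ]
[292.3 189.9] [ 6  5 24] [ 0.6673 -0.0104  0.014 ]
[265.4 202. ] [  8  18 112] [ 0.7017 -0.0535  0.014 ]
[236.3 209.2] [18 13 35] [ 0.725  -0.1052  0.014 ]
[281.5 206.7] [ 4  4 12] [ 0.713 -0.023  0.014]
```

View pics/w4c.png

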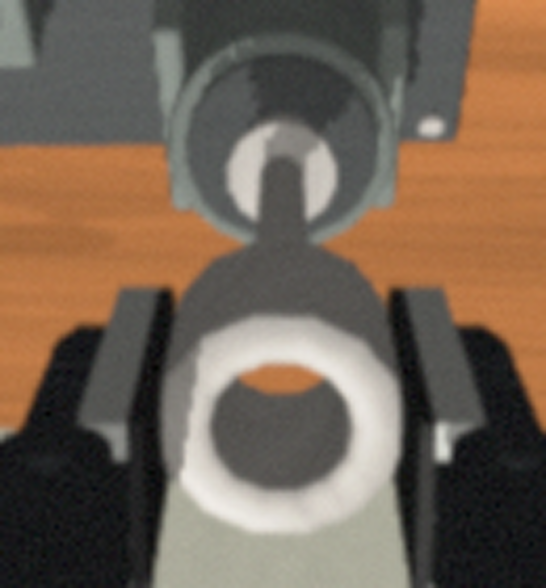

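```bash
sed -i 's/S=np.array(\[.5603,-.0815,.135\])/S=np.array([.5617,-.0791,.135])/' h.py && cat >> h.py <<'E'
def toolplane(f,u,v,z):
    F=foc(f);M=f["mount"];d=M[:3,:3]@np.array([(u-f["cx"])/F,(v-f["cy"])/F,1]);o=M[:3,3];return o+d*(z-o[2])/d[2]
E
python3 - <<'E'
from h import *
f=pickle.load(open("w4.pkl","rb"))
c=(190+282/4.2-.4,160+425/4.2-.4); print(c,toolplane(f,*c,.0013))
print(proj(f,S+A*.062,f["T"]),proj(f,S,f["T"]))
delta(S+A*.105,RS)
E
```

```text
(256.74285714285713, 260.7904761904762) [0.00087314 0.00109965 0.0013    ]
(np.float64(256.9842456371971), np.float64(222.88634293252076)) (np.float64(256.8347926738841), np.float64(202.40056154327482))
now [ 0.4463 -0.0909  0.2821] x [-0.854 -0.056 -0.518] z [ 0.516  0.036 -0.856] t 8.3 w 0.0277 F [ 0.5 -0.1 -0.8] j [-0.55 -0.66 -0.5   1.28  0.3  -0.54]
shift cm [-2.16  0.35  8.09] len 8.38 rot [-0.003 -0.014 -0.008]
```

```bash
cat >> h.py <<'E'
def tgt(h,off): return S+A*h-RS@np.array([off[0],off[1],0])
E
python3 - <<'E'
from h import *
delta(tgt(.105,(.0009,.0011)),RS)
E
```

```text
now [ 0.4463 -0.0909  0.2821] x [-0.854 -0.056 -0.518] z [ 0.516  0.036 -0.856] t 8.3 w 0.0277 F [ 0.5 -0.1 -0.8] j [-0.55 -0.66 -0.5   1.28  0.3  -0.54]
shift cm [-2.25  0.24  8.09] len 8.4 rot [-0.003 -0.014 -0.008]
```

Emit:
play_rows(moves=[-0.003, -0.014, -0.008, -1, 0.1, 2, -1, 0, 0, 0, -0.8, 0.1, 3, -1, 0, 0, 0, -0.4, 0.05, 3, -1, 0, 0, 0, 0, 0, 0, -1, 0, 0, 0, 0, 0, 0, -1])

```text
time_s: 8.8
ee_pos: [0.5092, -0.0837, 0.228]
eef_rot: [0.276, -0.038, 0.96, 0.01]
ft_force: [0.1, -0.3, -0.5]
gripper_width: 0.0276
```

```bash
python3 - <<'E'
from h import *
delta(tgt(.105,(.0009,.0011)),RS)
f=look("w5");t=look("s5","side")
print(proj(f,S+A*.062,f["T"]),proj(f,S,f["T"]))
cv2.imwrite("pics/w5c.png",np.hstack([cv2.resize(f["frame"][160:300,190:320],None,fx=4,fy=4,interpolation=cv2.INTER_CUBIC)]))
cv2.imwrite("pics/s5c.png",cv2.resize(t["frame"][130:260,240:370],None,fx=4.5,fy=4.5,interpolation=cv2.INTER_CUBIC))
E
```

```text
now [ 0.5092 -0.0837  0.228 ] x [-0.845 -0.067 -0.53 ] z [ 0.529  0.041 -0.848] t 8.8 w 0.0276 F [ 0.1 -0.3 -0.5] j [-0.45 -0.53 -0.54  1.07  0.27 -0.46]
shift cm [ 0.37 -0.04  0.18] len 0.41 rot [0.001 0.001 0.003]
(np.float64(255.84360737167114), np.float64(219.4069508523787)) (np.float64(255.831267922617), np.float64(191.27366148344902))
```

View pics/w5c.png

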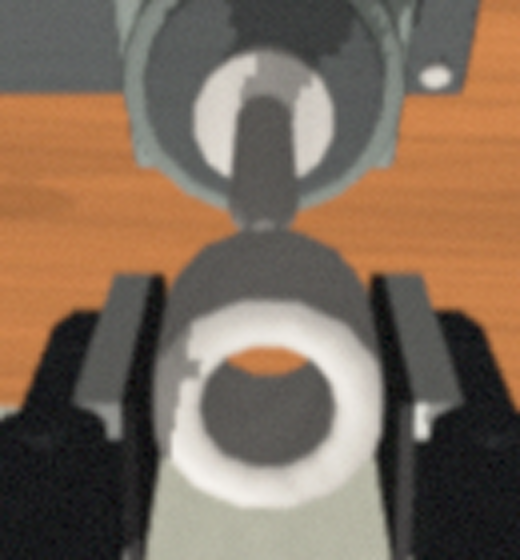

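View pics/s5c.png

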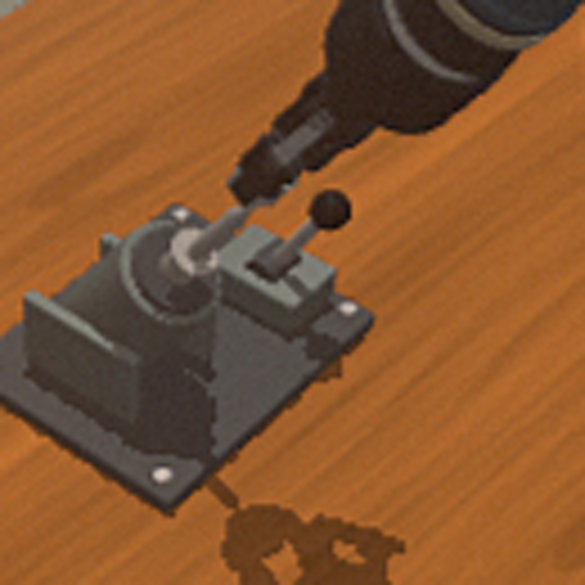

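```bash
python3 - <<'E'
from h import *
f=pickle.load(open("w5.pkl","rb"));T=f["T"]
d=(np.linalg.inv(T)@np.r_[S,1])[:3]; print("seat in tool pred",d)
print("seat meas",toolplane(f,256-.2,189.5-.4,d[2]))
print("tip meas~",toolplane(f,255.6,217,d[2]-.062))
print("spacer",toolplane(f,190+267/4-.4,160+403/4-.4,.0013))
# collar ellipse
g=cv2.cvtColor(f["frame"],cv2.COLOR_BGR2GRAY); m=(g>120).astype(np.uint8); sub=np.zeros_like(m); sub[165:215,235:277]=m[165:215,235:277]
cs,_=cv2.findContours(sub,cv2.RETR_EXTERNAL,cv2.CHAIN_APPROX_NONE); k=np.vstack([c for c in cs if len(c)>15]); e=cv2.minEnclosingCircle(k); print(e,toolplane(f,*e[0],d[2]))
E
```

```text
seat in tool pred [0.00465638 0.00053899 0.10677494]
seat meas [0.00654902 0.00051463 0.10677494]
tip meas~ [0.00624038 0.00046365 0.04477494]
spacer [0.00111467 0.00090118 0.0013    ]
((255.5, 198.3780517578125), 25.774030685424805) [-0.00158988  0.00025395  0.10677494]
```

Emit:
play_rows(moves=[0, 0, 0, 0.52, -0.04, 0, -1, 0, 0, 0, 0, 0, 1, -1, 0, 0, 0, 0, 0, 1, -1, 0, 0, 0, 0, 0, 0.6, -1, 0, 0, 0, 0, 0, 0, -1])

```text
time_s: 9.4
ee_pos: [0.517, -0.0833, 0.2011]
eef_rot: [0.276, -0.037, 0.96, 0.01]
ft_force: [-0.0, -0.1, -1.6]
gripper_width: 0.0276
```

```bash
cat >> h.py <<'E'
S=S+RS@np.array([.0017,0,0])
E
python3 - <<'E'
from h import *
delta(tgt(.0253,(.0011,.0009)),RS)
f=look("w6")
cv2.imwrite("pics/w6c.png",cv2.resize(f["frame"][160:300,190:320],None,fx=4,fy=4,interpolation=cv2.INTER_CUBIC))
E
```

```text
now [ 0.517  -0.0833  0.2011] x [-0.845 -0.065 -0.531] z [ 0.529  0.04  -0.848] t 9.4 w 0.0276 F [-0.  -0.1 -1.6] j [-0.44 -0.51 -0.58  1.    0.26 -0.45]
shift cm [-0.24 -0.01  5.46] len 5.47 rot [0.001 0.001 0.002]
```

View pics/w6c.png

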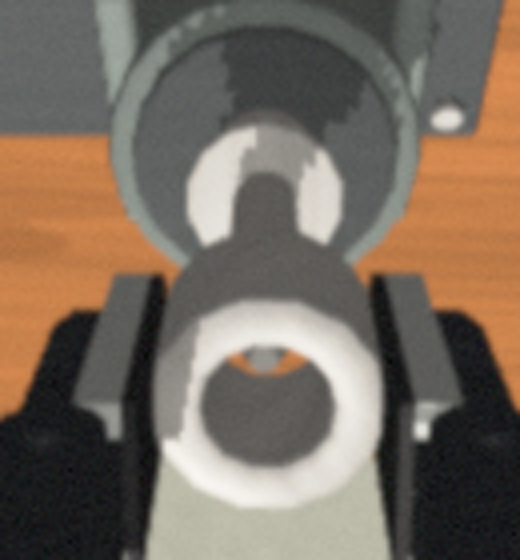

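```bash
python3 - <<'E'
from h import *
f=pickle.load(open("w6.pkl","rb"));T=f["T"]
d=(np.linalg.inv(T)@np.r_[S,1])[:3]; print("seat in tool pred",d)
print("seat meas",toolplane(f,190+265/4-.4,160+197/4-.4,d[2]))
print("tip meas~",toolplane(f,190+264/4-.4,160+357/4-.4,d[2]-.062))
print("spacer",toolplane(f,190+267/4-.4,160+403/4-.4,.0013))
E
```

```text
seat in tool pred [-0.00128465  0.00079445  0.07989218]
seat meas [-0.00116019  0.00057799  0.07989218]
tip meas~ [-0.00154907  0.00050602  0.01789218]
spacer [0.00111623 0.00090206 0.0013    ]
```

Emit:
play_rows(moves=[0, 0, 0, -0.24, -0.03, 0, -1, 0, 0, 0, 0, 0, 1, -1, 0, 0, 0, 0, 0, 1, -1, 0, 0, 0, 0, 0, 1, -1, 0, 0, 0, 0, 0, 0, -1])

```text
time_s: 9.95
ee_pos: [0.5355, -0.0823, 0.1772]
eef_rot: [0.276, -0.037, 0.96, 0.01]
ft_force: [0.7, 0.9, 0.4]
gripper_width: 0.0277
```

```bash
python3 - <<'E'
from h import *
delta(tgt(.0253,(.0011,.0009)),RS)
E
```

```text
now [ 0.5355 -0.0823  0.1772] x [-0.845 -0.066 -0.531] z [ 0.53   0.041 -0.847] t 9.95 w 0.0277 F [0.7 0.9 0.4] j [-0.41 -0.46 -0.6   0.93  0.25 -0.43]
shift cm [0.06 0.03 2.45] len 2.45 rot [0.001 0.002 0.002]
```

No contact force so far. Pushing the rest of the way.

Emit:
play_rows(moves=[0, 0, 0, 0.04, 0, 0.8, -1, 0, 0, 0, 0, 0, 0.8, -1, 0, 0, 0, 0, 0, 0.5, -1, 0, 0, 0, 0, 0, 0.2, -1, 0, 0, 0, 0, 0, 0, -1])

```text
time_s: 10.45
ee_pos: [0.5475, -0.0817, 0.159]
eef_rot: [0.277, -0.037, 0.96, 0.01]
ft_force: [0.0, 0.4, -2.9]
gripper_width: 0.0276
```

```bash
python3 - <<'E'
from h import *
delta(tgt(.0253,(.0011,.0009)),RS)
f=look("w7")
cv2.imwrite("pics/w7c.png",cv2.resize(f["frame"][160:300,190:320],None,fx=4,fy=4,interpolation=cv2.INTER_CUBIC))
E
```

```text
now [ 0.5475 -0.0817  0.159 ] x [-0.844 -0.066 -0.532] z [ 0.531  0.04  -0.846] t 10.45 w 0.0276 F [ 0.   0.4 -2.9] j [-0.4  -0.42 -0.61  0.87  0.25 -0.41]
shift cm [0.11 0.06 0.27] len 0.3 rot [-0.     0.003  0.002]
```

View pics/w7c.png

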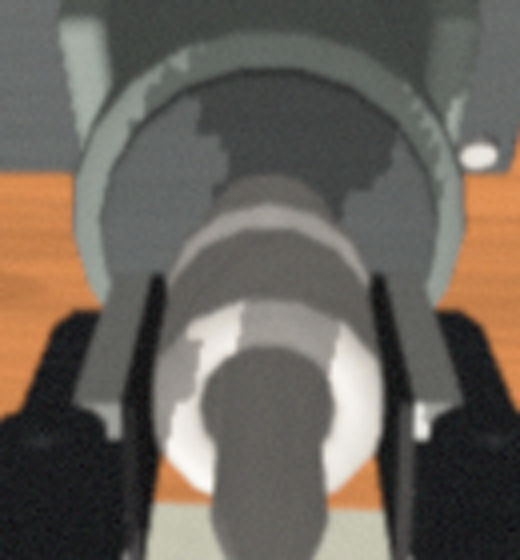

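Emit:
play_rows(moves=[0, 0, 0, 0.1, 0.03, 0.2, -1, 0, 0, 0, 0, 0, 0.15, -1, 0, 0, 0, 0, 0, 0, -1])

```text
time_s: 10.8
ee_pos: [0.5484, -0.0816, 0.1577]
eef_rot: [0.277, -0.037, 0.96, 0.01]
ft_force: [-9.5, 0.9, 4.9]
gripper_width: 0.0273
```

```bash
python3 - <<'E'
from h import *
delta(tgt(.0253,(.0011,.0009)),RS)
E
```

```text
now [ 0.5484 -0.0816  0.1577] x [-0.843 -0.066 -0.533] z [ 0.532  0.039 -0.846] t 10.8 w 0.0273 F [-9.5  0.9  4.9] j [-0.4  -0.42 -0.61  0.87  0.24 -0.41]
shift cm [0.12 0.06 0.11] len 0.17 rot [-0.001  0.004  0.002]
```

Emit:
play_rows(moves=[0, 0, 0, 0, 0, 0.12, -1, 0, 0, 0, 0, 0, 0, -1])

```text
time_s: 11.0
ee_pos: [0.5484, -0.0816, 0.1576]
eef_rot: [0.277, -0.037, 0.96, 0.009]
ft_force: [-18.5, 1.5, 11.3]
gripper_width: 0.0274
```

```bash
python3 - <<'E'
from h import *
delta(tgt(.0253,(.0011,.0009)),RS)
f=look("w8")
cv2.imwrite("pics/w8c.png",cv2.resize(f["frame"][160:300,190:320],None,fx=4,fy=4,interpolation=cv2.INTER_CUBIC))
E
```

```text
now [ 0.5484 -0.0816  0.1576] x [-0.844 -0.065 -0.533] z [ 0.531  0.038 -0.846] t 11.0 w 0.0274 F [-18.5   1.5  11.3] j [-0.4  -0.42 -0.61  0.87  0.24 -0.41]
shift cm [0.12 0.06 0.1 ] len 0.17 rot [-0.002  0.003  0.002]
```

View pics/w8c.png

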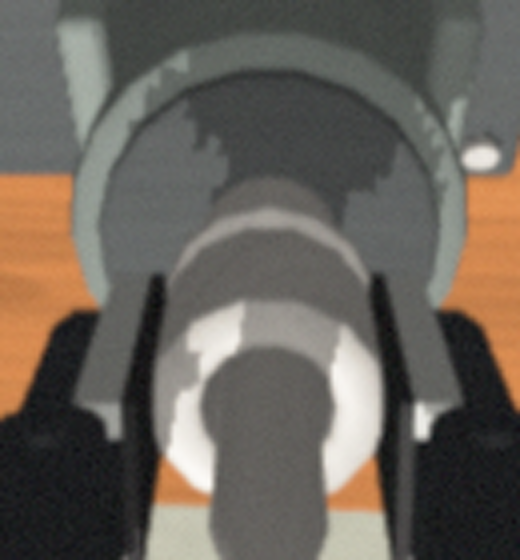

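Emit:
play_rows(moves=[0, 0, 0, 0.1, 0.04, -0.12, -1, 0, 0, 0, 0, 0, 0, 0.3, 0, 0, 0, 0, 0, 0, 0.3, 0, 0, 0, 0, 0, 0, 0.3, 0, 0, 0, 0, 0, 0, 0.3, 0, 0, 0, 0, 0, -1, 0.3, 0, 0, 0, 0, 0, -3, 0.3, 0, 0, 0, 0, 0, -4, 0.3, 0, 0, 0, 0, 0, -4, 0.3, 0, 0, 0, 0, 0, 0, 0.3])

```text
time_s: 12.05
ee_pos: [0.4849, -0.0872, 0.2658]
eef_rot: [0.283, -0.037, 0.958, 0.007]
ft_force: [0.9, -0.7, 1.0]
gripper_width: 0.0555
```

```bash
python3 - <<'E'
from h import *
f=look("w9"); T=f["T"]
delta([.43,.108,.16],Rtool(YAW+np.pi,0))
d=(np.linalg.inv(T)@np.r_[S,1])[:3]; print(d)
for h in (0,.024,.062): print(h,proj(f,S+A*h,T))
cv2.imwrite("pics/w9c.png",cv2.resize(f["frame"][140:270,190:320],None,fx=4.5,fy=4.5,interpolation=cv2.INTER_CUBIC))
E
```

```text
now [ 0.4847 -0.0869  0.2626] x [-0.839 -0.067 -0.539] z [ 0.538  0.035 -0.842] t 12.1 w 0.0557 F [ 0.3 -0.8  0. ] j [-0.49 -0.6  -0.52  1.16  0.29 -0.49]
shift cm [ 8.82 19.91  6.39] len 22.69 rot [-0.006  0.57   0.002]
[0.00777892 0.00336409 0.15166565]
0 (np.float64(258.74115853020567), np.float64(175.32355474643362))
0.024 (np.float64(258.7944886259991), np.float64(181.79399050630644))
0.062 (np.float64(258.901701684742), np.float64(194.80194031204567))
```

View pics/w9c.png

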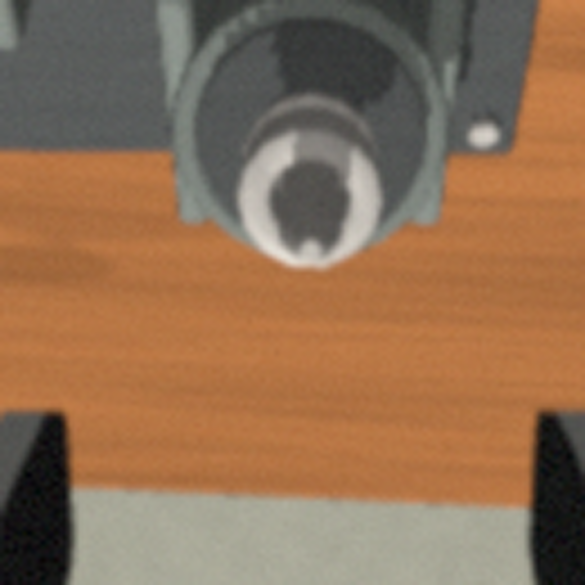

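Spacer is home: the side shows a straight tube on the collar at (259,184). Next is the wheel.

Emit:
play_rows(moves=[0, 0.142, 0, 0, 0, 0, 0.7, 0, 0.142, 0, 0, 0, 0, 0.7, 0, 0.142, 0, 0, 0, 0, 0.7, 0, 0.142, 0, 0, 0, 0, 0.7, 0, 0, 0, 0.8, 4, 0, 0.7, 0, 0, 0, 0.8, 4, 0.5, 0.7, 0, 0, 0, 0.8, 4, 2.5, 0.7, 0, 0, 0, 0.8, 4, 4, 0.7, 0, 0, 0, 0.8, 4, 4, 0.7, 0, 0, 0, 0, 0, 0, 0.7, 0, 0, 0, 0, 0, 0, 0.7])

```text
time_s: 13.2
ee_pos: [0.429, 0.101, 0.1547]
eef_rot: [-0.005, -0.039, 0.999, -0.001]
ft_force: [0.1, -0.3, 0.6]
gripper_width: 0.0725
```

```bash
python3 - <<'E'
from h import *
f=look("w10"); T=f["T"]
delta([.432,.110,.14],Rtool(YAW+np.pi,0)); print(proj(f,[.432,.11,.012],T))
E
```

```text
now [0.4309 0.1004 0.1567] x [-0.997 -0.077  0.006] z [-0.006 -0.003 -1.   ] t 13.25 w 0.0725 F [0.9 0.1 0.4] j [ 0.08 -0.16 -0.29  1.45 -0.    0.  ]
shift cm [-0.2   0.95  1.67] len 1.93 rot [-0.002 -0.006  0.002]
(np.float64(264.6484553273344), np.float64(190.1440467982219))
```

View pics/w10.png

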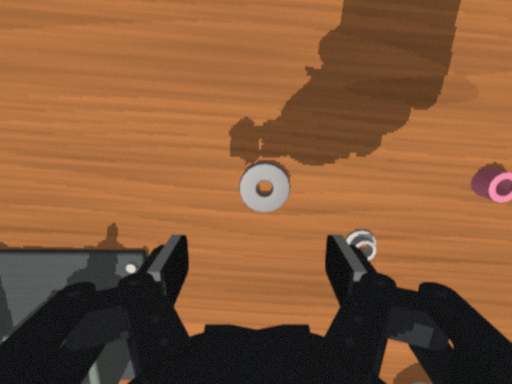

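```bash
python3 - <<'E'
from h import *
f=pickle.load(open("w10.pkl","rb")); T=f["T"]
hsv=cv2.cvtColor(f["frame"],cv2.COLOR_BGR2HSV)
m=np.zeros(hsv.shape[:2],np.uint8); m[155:220,232:300]=((hsv[...,1]<70)&(hsv[...,2]>110))[155:220,232:300]
cs,_=cv2.findContours(m,cv2.RETR_CCOMP,cv2.CHAIN_APPROX_NONE)
for k in cs:
    if len(k)>20: e=cv2.fitEllipse(k); p=plane(f,*e[0],.012,T); print(e,p.round(4))
delta([p[0],p[1],.024],Rtool(YAW+np.pi,0))
E
```

```text
((264.05828857421875, 187.5109100341797), (47.609371185302734, 49.47583770751953), 89.27064514160156) [0.4294 0.1092 0.012 ]
((264.1336975097656, 188.0997314453125), (17.316526412963867, 17.644845962524414), 55.373382568359375) [0.43   0.1093 0.012 ]
now [0.4309 0.1004 0.1567] x [-0.997 -0.077  0.006] z [-0.006 -0.003 -1.   ] t 13.25 w 0.0725 F [0.9 0.1 0.4] j [ 0.08 -0.16 -0.29  1.45 -0.    0.  ]
shift cm [-0.07  0.92 13.27] len 13.3 rot [-0.002 -0.006  0.002]
```

Emit:
play_rows(moves=[0, -0.006, 0, -0.07, 0.92, 2, 0.7, 0, 0, 0, 0, 0, 3, 0.7, 0, 0, 0, 0, 0, 3, 0.7, 0, 0, 0, 0, 0, 3, 0.7, 0, 0, 0, 0, 0, 1.5, 0.7, 0, 0, 0, 0, 0, 0, 0.7, 0, 0, 0, 0, 0, 0, 0.7])

```text
time_s: 13.95
ee_pos: [0.4328, 0.1088, 0.0338]
eef_rot: [0.002, -0.037, 0.999, -0.001]
ft_force: [1.0, 0.2, 1.1]
gripper_width: 0.0725
```

```bash
python3 - <<'E'
from h import *
f=look("w11"); T=f["T"]
delta([.4297,.1093,.023],Rtool(YAW+np.pi,0))
cv2.imwrite("pics/w11c.png",cv2.resize(f["frame"][190:330,160:350],None,fx=4,fy=4,interpolation=cv2.INTER_CUBIC))
hsv=cv2.cvtColor(f["frame"],cv2.COLOR_BGR2HSV)
E
```

```text
now [0.4332 0.109  0.0343] x [-0.997 -0.075 -0.004] z [ 0.004 -0.001 -1.   ] t 14.0 w 0.0727 F [ 0.6  0.8 -0.1] j [ 0.1  -0.09 -0.48  1.18 -0.    0.02]
shift cm [0.35 0.06 1.13] len 1.18 rot [-0.002  0.004  0.   ]
```

View pics/w11c.png

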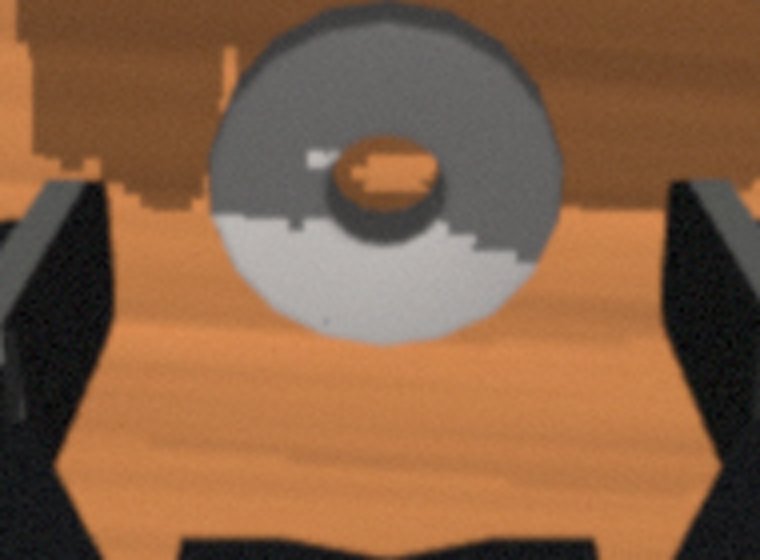

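```bash
python3 - <<'E'
from h import *
f=pickle.load(open("w11.pkl","rb")); T=f["T"]; p=plane(f,256.4,235.4,.012,T); print(p,np.linalg.inv(T)@np.r_[p,1])
E
```

```text
[0.42870419 0.10940058 0.012     ] [4.14161116e-03 9.85101556e-04 2.17998383e-02 1.00000000e+00]
```

Emit:
play_rows(moves=[0, 0, 0, 0.42, 0, 0.5, 0.7, 0, 0, 0, 0, 0, 0.6, 0.7, 0, 0, 0, 0, 0, 0, 0, 0, 0, 0, 0, 0, 0, -1, 0, 0, 0, 0, 0, 0, -1, 0, 0, 0, 0, 0, 0, -1, 0, 0, 0, 0, 0, 0, -1])

```text
time_s: 14.7
ee_pos: [0.4269, 0.1093, 0.0215]
eef_rot: [0.0, -0.038, 0.999, -0.001]
ft_force: [-1.5, -0.6, 4.6]
gripper_width: 0.0476
```

```bash
python3 - <<'E'
from h import *
delta([.4297,.1093,.023],Rtool(YAW+np.pi,0))
f=look("w12")
cv2.imwrite("pics/w12c.png",cv2.resize(f["frame"][190:330,160:350],None,fx=4,fy=4,interpolation=cv2.INTER_CUBIC))
E
```

```text
now [0.4269 0.1093 0.0215] x [-0.997 -0.077 -0.001] z [ 0.001 -0.002 -1.   ] t 14.7 w 0.0476 F [-1.5 -0.6  4.6] j [ 0.1  -0.09 -0.5   1.16 -0.    0.02]
shift cm [-0.28 -0.02 -0.15] len 0.32 rot [-0.002  0.001  0.002]
```

View pics/w12c.png

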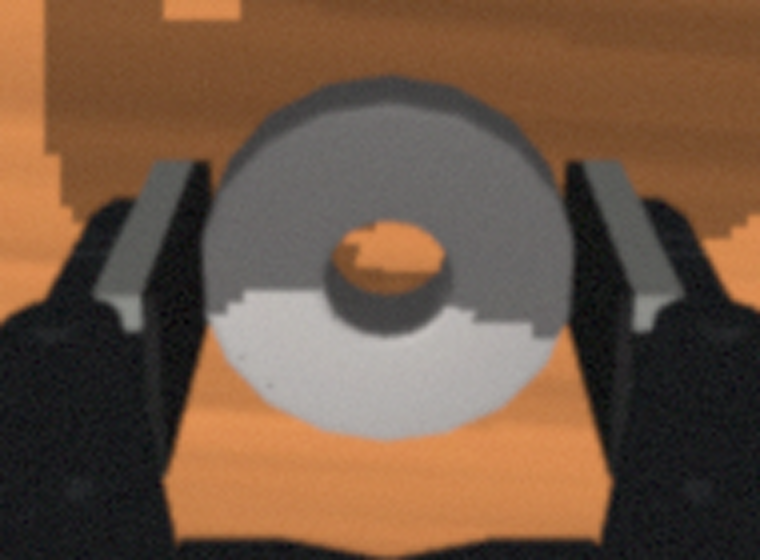

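Emit:
play_rows(moves=[0, 0, 0, 0, 0, -1, -1, 0, 0, 0, 0, 0, -3, -1, 0, 0, 0, 0, 0, -4.5, -1, 0, 0, 0, 0, 0, -4.5, -1, 0, 0, 0, 0, 0, -4.5, -1, 0, 0, 0, 0, 0, -4.5, -1, 0, 0, 0, 0, 0, -3.5, -1, 0, 0, 0, 0.1, -3.95, 0, -1, 0, 0, 0, 0.1, -3.95, 0, -1, 0, 0, 0, 0.1, -3.95, 0, -1, 0, 0, 0, 0.1, -3.95, 0, -1, 0, 0, 0, 0.1, -3.95, 0, -1, 0, -0.14, 0, 0, 0, 0, -1, 0, -0.14, 0, 0, 0, 0, -1, 0, -0.14, 0, 0, 0, 0, -1, 0, -0.14, 0, 0, 0, 0, -1, 0, 0, 0, 0, 0, 0, -1, 0, 0, 0, 0, 0, 0, -1])

```text
time_s: 16.55
ee_pos: [0.4359, -0.0879, 0.276]
eef_rot: [0.276, -0.036, 0.961, 0.009]
ft_force: [0.4, -0.3, 0.1]
gripper_width: 0.0475
```

```bash
python3 - <<'E'
from h import *
f=look("w13"); T=f["T"]
delta(S+A*.12,RS)
d=(np.linalg.inv(T)@np.r_[S,1])[:3]; print(d,proj(f,S+A*.062,T),proj(f,S+A*.024,T))
cv2.imwrite("pics/w13c.png",cv2.resize(f["frame"][170:310,160:350],None,fx=4,fy=4,interpolation=cv2.INTER_CUBIC))
E
```

```text
now [ 0.4371 -0.0882  0.2776] x [-0.845 -0.066 -0.531] z [ 0.53   0.038 -0.847] t 16.6 w 0.0472 F [ 0.   0.2 -0.3] j [-0.56 -0.71 -0.54  1.28  0.32 -0.56]
shift cm [-2.86 -0.02  6.72] len 7.3 rot [-0.002  0.002  0.003]
[-0.03049495 -0.00034359  0.1864232 ] (np.float64(254.81928072331033), np.float64(222.07829181797683)) (np.float64(255.04463064884823), np.float64(208.1650129439975))
```

View pics/w13c.png

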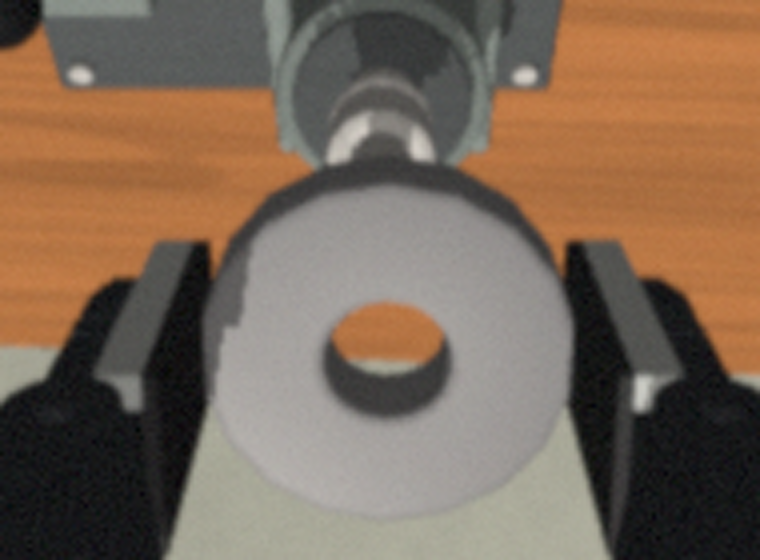

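```bash
python3 - <<'E'
from h import *
f=pickle.load(open("w13.pkl","rb")); w=toolplane(f,256.6,257.6,.0095); print(w)
delta(tgt(.097,w),RS)
E
```

```text
[-0.00207449  0.00103641  0.0095    ]
now [ 0.4371 -0.0882  0.2776] x [-0.845 -0.066 -0.531] z [ 0.53   0.038 -0.847] t 16.6 w 0.0472 F [ 0.   0.2 -0.3] j [-0.56 -0.71 -0.54  1.28  0.32 -0.56]
shift cm [-2.64 -0.12  9.02] len 9.4 rot [-0.002  0.002  0.003]
```

Emit:
play_rows(moves=[0, 0, 0, -1.3, -0.06, 2, -1, 0, 0, 0, -1.3, -0.06, 3, -1, 0, 0, 0, 0, 0, 3, -1, 0, 0, 0, 0, 0, 1, -1, 0, 0, 0, 0, 0, 0, -1, 0, 0, 0, 0, 0, 0, -1])

```text
time_s: 17.2
ee_pos: [0.5072, -0.0838, 0.2152]
eef_rot: [0.276, -0.037, 0.96, 0.01]
ft_force: [-0.6, 0.3, -0.3]
gripper_width: 0.0475
```

```bash
python3 - <<'E'
from h import *
w=(-.0021,.0010)
f=look("w14"); T=f["T"]
delta(tgt(.0215+.062,w),RS)
d=(np.linalg.inv(T)@np.r_[S,1])[:3]; print(d,proj(f,S+A*.062,T),proj(f,S+A*.024,T))
cv2.imwrite("pics/w14c.png",cv2.resize(f["frame"][170:310,160:350],None,fx=4,fy=4,interpolation=cv2.INTER_CUBIC))
E
```

```text
now [ 0.5072 -0.084   0.2159] x [-0.844 -0.066 -0.533] z [ 0.531  0.039 -0.846] t 17.25 w 0.0477 F [-0.3 -1.  -0.4] j [-0.45 -0.54 -0.57  1.04  0.27 -0.46]
shift cm [ 0.03 -0.01  1.41] len 1.41 rot [-0.001  0.003  0.003]
[-0.00198043  0.00063645  0.0969892 ] (np.float64(255.82523838157118), np.float64(235.99472773926107)) (np.float64(255.9066882451325), np.float64(213.21067485316698))
```

View pics/w14c.png

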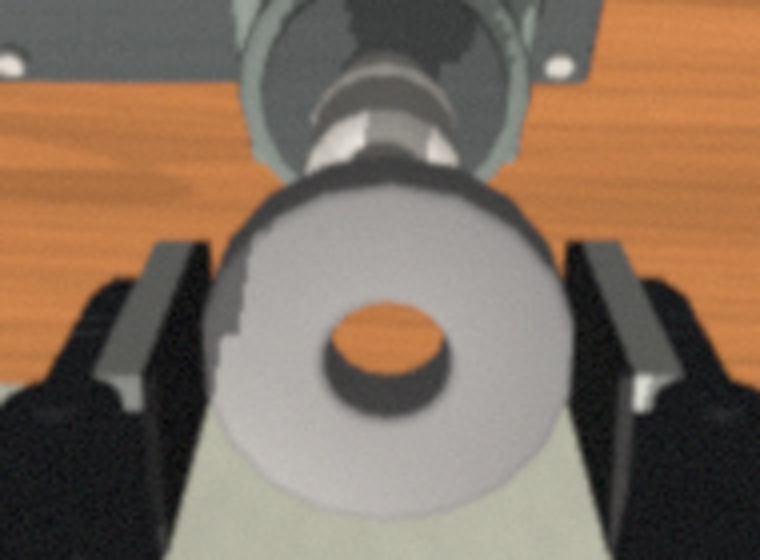

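Emit:
play_rows(moves=[0, 0, 0, 0.03, 0, 1, -1, 0, 0, 0, 0, 0, 1, -1, 0, 0, 0, 0, 0, 0.4, -1, 0, 0, 0, 0, 0, 0, -1])

```text
time_s: 17.65
ee_pos: [0.5183, -0.0825, 0.1918]
eef_rot: [0.275, -0.037, 0.961, 0.01]
ft_force: [0.5, 0.6, -1.2]
gripper_width: 0.0476
```

```bash
python3 - <<'E'
from h import *
w=(-.0021,.0010)
f=look("w15"); T=f["T"]
delta(tgt(.0215+.024,w),RS)
print(proj(f,S+A*.062,T))
cv2.imwrite("pics/w15c.png",cv2.resize(f["frame"][170:310,160:350],None,fx=4,fy=4,interpolation=cv2.INTER_CUBIC))
E
```

```text
now [ 0.5184 -0.0826  0.1924] x [-0.845 -0.065 -0.53 ] z [ 0.529  0.04  -0.848] t 17.7 w 0.0473 F [0.4 1.1 0.3] j [-0.43 -0.51 -0.6   0.98  0.26 -0.44]
shift cm [-0.26 -0.08  2.62] len 2.63 rot [-0.     0.     0.002]
(np.float64(254.82071660131004), np.float64(263.1126697550094))
```

View pics/w15c.png

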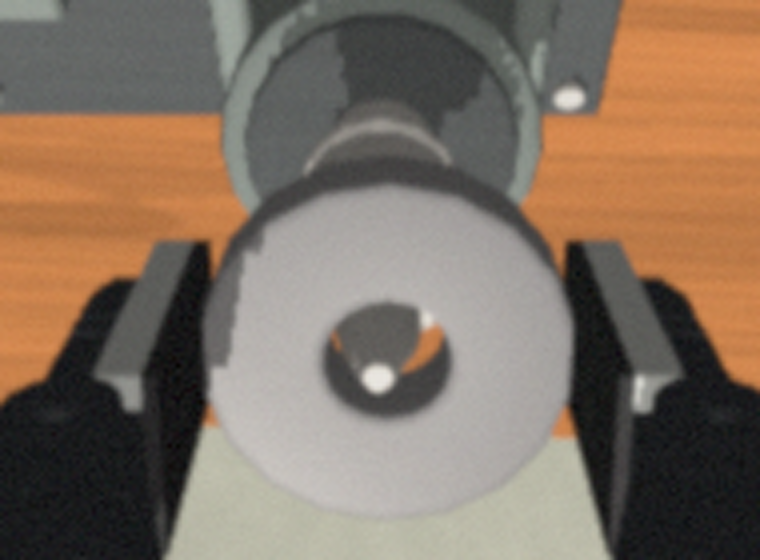

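Emit:
play_rows(moves=[0, 0, 0, -0.27, -0.1, 0, -1, 0, 0, 0, 0, 0, 0.8, -1, 0, 0, 0, 0, 0, 0.8, -1, 0, 0, 0, 0, 0, 0, -1])

```text
time_s: 18.1
ee_pos: [0.5296, -0.0827, 0.1798]
eef_rot: [0.276, -0.037, 0.961, 0.01]
ft_force: [-0.0, 0.8, -1.0]
gripper_width: 0.0474
```

```bash
python3 - <<'E'
from h import *
delta(tgt(.0215+.024,(-.0021,.0010)),RS)
E
```

```text
now [ 0.5296 -0.0827  0.1798] x [-0.845 -0.066 -0.53 ] z [ 0.529  0.04  -0.848] t 18.1 w 0.0474 F [-0.   0.8 -1. ] j [-0.42 -0.47 -0.6   0.94  0.26 -0.43]
shift cm [0.01 0.01 0.96] len 0.96 rot [0.    0.    0.002]
```

Emit:
play_rows(moves=[0, 0, 0, 0, 0, 0.6, -1, 0, 0, 0, 0, 0, 0.25, -1, 0, 0, 0, 0, 0, 0.15, -1, 0, 0, 0, 0, 0, 0, -1])

```text
time_s: 18.5
ee_pos: [0.5345, -0.0826, 0.1729]
eef_rot: [0.276, -0.037, 0.96, 0.01]
ft_force: [-5.8, -0.4, 1.8]
gripper_width: 0.0475
```

```bash
python3 - <<'E'
from h import *
delta(tgt(.0215+.024,(-.0021,.0010)),RS)
f=look("w16")
cv2.imwrite("pics/w16c.png",cv2.resize(f["frame"][170:310,160:350],None,fx=4,fy=4,interpolation=cv2.INTER_CUBIC))
E
```

```text
now [ 0.5345 -0.0826  0.1729] x [-0.845 -0.065 -0.53 ] z [ 0.529  0.039 -0.848] t 18.5 w 0.0475 F [-5.8 -0.4  1.8] j [-0.41 -0.46 -0.61  0.92  0.25 -0.43]
shift cm [0.06 0.04 0.11] len 0.13 rot [-0.001  0.     0.002]
```

View pics/w16c.png

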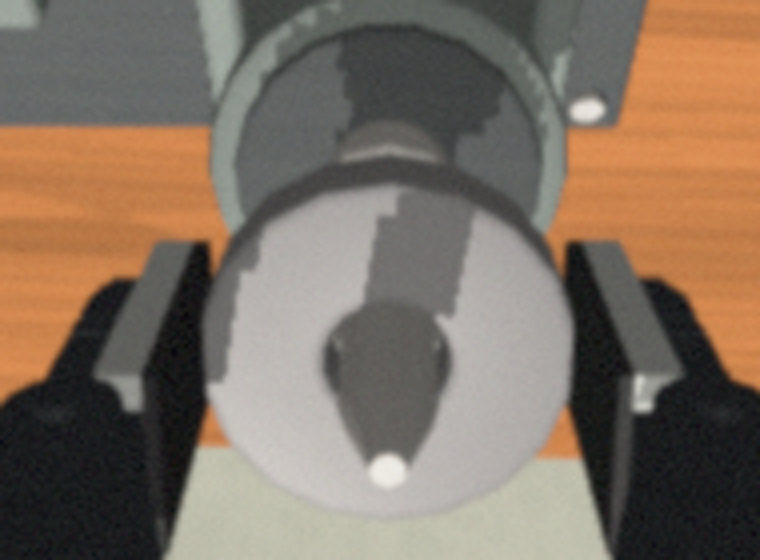

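Emit:
play_rows(moves=[0, 0, 0, 0.08, 0.03, 0.1, -1, 0, 0, 0, 0, 0, 0.08, -1, 0, 0, 0, 0, 0, 0, -1])

```text
time_s: 18.85
ee_pos: [0.5346, -0.0825, 0.1728]
eef_rot: [0.276, -0.037, 0.96, 0.009]
ft_force: [-16.1, -0.9, 9.6]
gripper_width: 0.0473
```

```bash
python3 - <<'E'
from h import *
delta(tgt(.0215+.024,(-.0021,.0010)),RS)
E
```

```text
now [ 0.5346 -0.0825  0.1728] x [-0.845 -0.065 -0.531] z [ 0.53   0.038 -0.847] t 18.85 w 0.0473 F [-16.1  -0.9   9.6] j [-0.41 -0.46 -0.61  0.92  0.25 -0.43]
shift cm [0.07 0.04 0.1 ] len 0.13 rot [-0.002  0.001  0.002]
```

Firm stop, so the wheel is home. Unload, release and retreat.

Emit:
play_rows(moves=[0, 0, 0, 0.02, 0, -0.15, -1, 0, 0, 0, 0, 0, 0, 0.8, 0, 0, 0, 0, 0, 0, 0.8, 0, 0, 0, 0, 0, 0, 0.8, 0, 0, 0, 0, 0, 0, 0.8, 0, 0, 0, 0, 0, -1, 0.8, 0, 0, 0, 0, 0, -3, 0.8, 0, 0, 0, 0, 0, -4, 0.8, 0, 0, 0, 0, 0, -2, 0.8, 0, 0, 0, 0, 0, 0, 0.8, 0, 0, 0, 0, 0, 0, 0.8])

```text
time_s: 19.95
ee_pos: [0.4814, -0.0865, 0.2572]
eef_rot: [0.277, -0.037, 0.96, 0.009]
ft_force: [0.1, -0.9, -0.9]
gripper_width: 0.0766
```

```bash
python3 - <<'E'
from h import *
f=look("w17"); T=f["T"]; s=look("s17","side")
delta([.4857,.2164,.15],Rtool(YAW+np.pi,0))
for h in (0,.036,.062): print(h,proj(f,S+A*h,T))
a=cv2.resize(f["frame"][130:260,190:320],None,fx=4,fy=4,interpolation=cv2.INTER_CUBIC)
b=cv2.resize(s["frame"][140:270,220:350],None,fx=4,fy=4,interpolation=cv2.INTER_CUBIC)
cv2.imwrite("pics/w17c.png",np.hstack([a,b])[:, :]); cv2.imwrite("pics/w17c.png",cv2.resize(np.hstack([a,b]),(800,400)))
E
```

```text
now [ 0.4809 -0.0859  0.2547] x [-0.846 -0.065 -0.529] z [ 0.528  0.04  -0.848] t 20.05 w 0.077 F [ 0.1  0.1 -0.6] j [-0.49 -0.6  -0.53  1.16  0.29 -0.49]
shift cm [ 3.16 30.11 10.36] len 32.0 rot [0.    0.558 0.002]
0 (np.float64(256.937969160985), np.float64(185.85167775103037))
0.036 (np.float64(256.9855231726066), np.float64(197.1303856851481))
0.062 (np.float64(257.02927912777204), np.float64(207.50828277229832))
```

View pics/w17c.png

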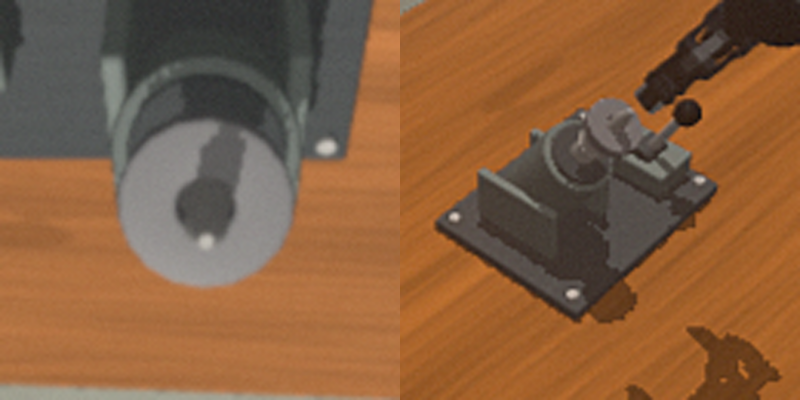

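Emit:
play_rows(moves=[0, 0.14, 0, 0, 0, 0, 0.4, 0, 0.14, 0, 0, 0, 0, 0.4, 0, 0.14, 0, 0, 0, 0, 0.4, 0, 0.14, 0, 0, 0, 0, 0.4, 0, 0, 0, -0.35, 3.76, 0, 0.4, 0, 0, 0, -0.35, 3.76, 0, 0.4, 0, 0, 0, -0.35, 3.76, 0, 0.4, 0, 0, 0, -0.35, 3.76, 1.5, 0.4, 0, 0, 0, -0.35, 3.76, 2, 0.4, 0, 0, 0, -0.35, 3.76, 3, 0.4, 0, 0, 0, -0.35, 3.76, 3, 0.4, 0, 0, 0, -0.35, 3.76, 0.5, 0.4, 0, 0, 0, 0, 0, 0, 0.4, 0, 0, 0, 0, 0, 0, 0.4])

```text
time_s: 21.45
ee_pos: [0.4849, 0.2163, 0.1538]
eef_rot: [-0.002, -0.04, 0.999, -0.002]
ft_force: [0.2, -0.1, -0.1]
gripper_width: 0.0599
```

```bash
python3 - <<'E'
from h import *
f=look("w18"); T=f["T"]
delta([.4857,.2164,.15],Rtool(YAW+np.pi,0))
print(proj(f,[.4857,.2164,.018],T))
cv2.imwrite("pics/w18c.png",cv2.resize(f["frame"][150:250,190:320],None,fx=5,fy=5,interpolation=cv2.INTER_CUBIC))
E
```

```text
now [0.4856 0.2155 0.1548] x [-0.997 -0.077  0.002] z [-0.002 -0.003 -1.   ] t 21.5 w 0.0598 F [-0.1 -0.9 -0.2] j [ 0.29  0.07 -0.08  1.43 -0.    0.22]
shift cm [-0.02  0.09  0.48] len 0.49 rot [-0.003 -0.002  0.002]
(np.float64(255.77827346049796), np.float64(188.25582738081312))
```

View pics/w18c.png

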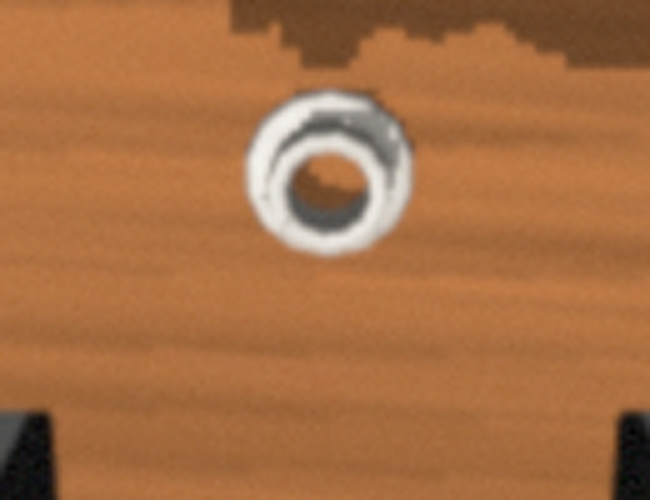

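Emit:
play_rows(moves=[0, 0, 0, 0, 0.05, 2, 0.4, 0, 0, 0, 0, 0, 3, 0.4, 0, 0, 0, 0, 0, 3, 0.4, 0, 0, 0, 0, 0, 2.3, 0.4, 0, 0, 0, 0, 0, 1, 0.4, 0, 0, 0, 0, 0, 0, 0.4, 0, 0, 0, 0, 0, 0, 0.4])

```text
time_s: 22.2
ee_pos: [0.4871, 0.2156, 0.0443]
eef_rot: [0.001, -0.038, 0.999, -0.001]
ft_force: [0.5, 0.6, 0.1]
gripper_width: 0.0598
```

```bash
python3 - <<'E'
from h import *
f=look("w19"); T=f["T"]
delta([.4857,.2164,.0315],Rtool(YAW+np.pi,0))
print(proj(f,[.4857,.2164,.018],T))
cv2.imwrite("pics/w19c.png",cv2.resize(f["frame"][190:300,190:320],None,fx=5,fy=5,interpolation=cv2.INTER_CUBIC))
E
```

```text
now [0.4876 0.2159 0.045 ] x [-0.997 -0.076 -0.003] z [ 0.003 -0.001 -1.   ] t 22.25 w 0.0599 F [ 0.2 -0.1  1.1] j [ 0.29  0.13 -0.24  1.21 -0.    0.22]
shift cm [0.19 0.06 1.35] len 1.36 rot [-0.001  0.003  0.001]
(np.float64(256.3134489769717), np.float64(236.37979739775898))
```

View pics/w19c.png

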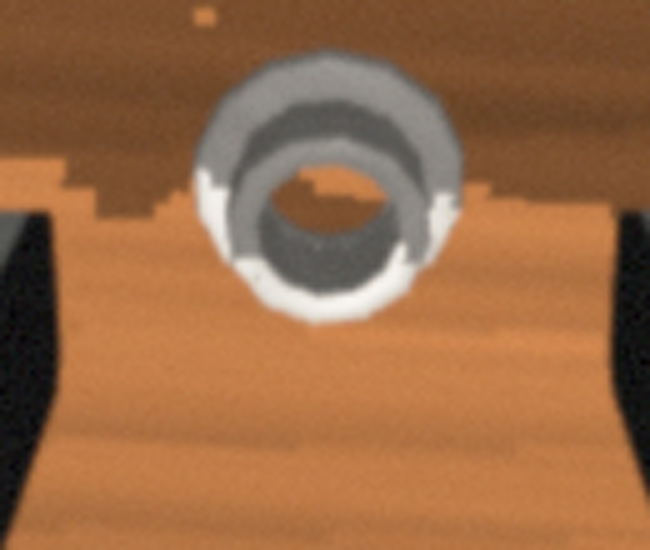

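Emit:
play_rows(moves=[0, 0, 0, 0.2, 0, 0.7, 0.4, 0, 0, 0, 0, 0, 0.6, 0.4, 0, 0, 0, 0, 0, 0, 0.4, 0, 0, 0, 0, 0, 0, -1, 0, 0, 0, 0, 0, 0, -1, 0, 0, 0, 0, 0, 0, -1, 0, 0, 0, 0, 0, 0, -1, 0, 0, 0, 0, 0, 0, -1])

```text
time_s: 23.05
ee_pos: [0.4846, 0.216, 0.0307]
eef_rot: [0.001, -0.038, 0.999, -0.001]
ft_force: [-0.7, -0.0, 2.5]
gripper_width: 0.0209
```

```bash
python3 - <<'E'
from h import *
f=look("w20"); T=f["T"]
delta([.4857,.2164,.0315],Rtool(YAW+np.pi,0))
cv2.imwrite("pics/w20c.png",cv2.resize(f["frame"][190:300,190:320],None,fx=5,fy=5,interpolation=cv2.INTER_CUBIC))
E
```

```text
now [0.4846 0.216  0.0307] x [-0.997 -0.077 -0.001] z [ 0.001 -0.001 -1.   ] t 23.1 w 0.0205 F [-0.2  0.1  3.3] j [ 0.29  0.13 -0.26  1.18 -0.    0.22]
shift cm [-0.12  0.03 -0.08] len 0.15 rot [-0.001  0.001  0.002]
```

View pics/w20c.png

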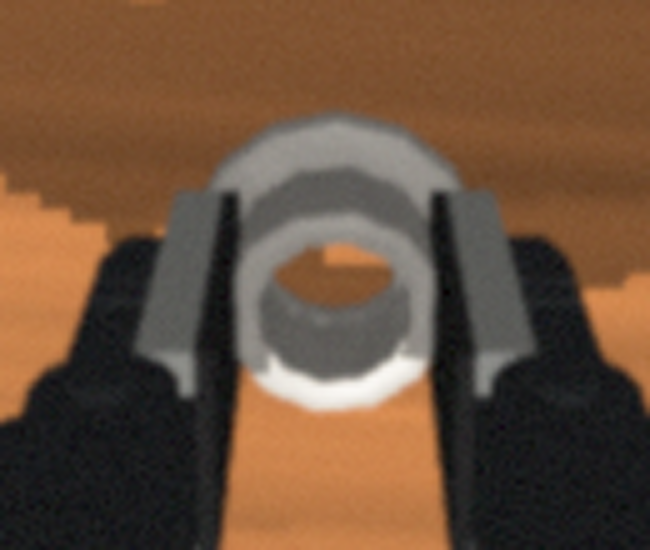

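Emit:
play_rows(moves=[0, 0, 0, 0, 0, -1, -1, 0, 0, 0, 0, 0, -3, -1, 0, 0, 0, 0, 0, -4.5, -1, 0, 0, 0, 0, 0, -4.5, -1, 0, 0, 0, 0, 0, -4.5, -1, 0, 0, 0, 0, 0, -4.5, -1, 0, 0, 0, 0, 0, -2.5, -1, 0, 0, 0, 0.85, -3.75, 0, -1, 0, 0, 0, 0.85, -3.75, 0, -1, 0, 0, 0, 0.85, -3.75, 0, -1, 0, 0, 0, 0.85, -3.75, 0, -1, 0, 0, 0, 0.85, -3.75, 0, -1, 0, 0, 0, 0.85, -3.75, 0, -1, 0, 0, 0, 0.85, -3.75, 0, -1, 0, 0, 0, 0.85, -3.75, 0, -1, 0, -0.14, 0, 0, 0, 0, -1, 0, -0.14, 0, 0, 0, 0, -1, 0, -0.14, 0, 0, 0, 0, -1, 0, -0.14, 0, 0, 0, 0, -1, 0, 0, 0, 0, 0, 0, -1])

```text
time_s: 25.1
ee_pos: [0.4344, -0.0867, 0.2696]
eef_rot: [0.273, -0.035, 0.961, 0.011]
ft_force: [-0.6, 0.6, -2.9]
gripper_width: 0.0204
```

Emit:
play_rows(moves=[0, 0, 0, 0, 0, 0, -1])

```text
time_s: 25.2
ee_pos: [0.4384, -0.0883, 0.2754]
eef_rot: [0.276, -0.036, 0.961, 0.009]
ft_force: [0.3, -0.1, -0.2]
gripper_width: 0.0203
```

```bash
python3 - <<'E'
from h import *
f=look("w21"); T=f["T"]
delta(S+A*.105,RS)
print(proj(f,S+A*.062,T),proj(f,S+A*.036,T))
cv2.imwrite("pics/w21c.png",cv2.resize(f["frame"][170:310,160:350],None,fx=4,fy=4,interpolation=cv2.INTER_CUBIC))
E
```

```text
now [ 0.4397 -0.0886  0.2771] x [-0.845 -0.066 -0.531] z [ 0.53   0.038 -0.847] t 25.25 w 0.0206 F [ 0.3 -0.1 -1.8] j [-0.56 -0.7  -0.53  1.27  0.32 -0.56]
shift cm [-2.66  0.04  8.04] len 8.47 rot [-0.002  0.002  0.003]
(np.float64(255.41427245247337), np.float64(221.03902571252297)) (np.float64(255.52455713254997), np.float64(211.1554235502719))
```

View pics/w21c.png

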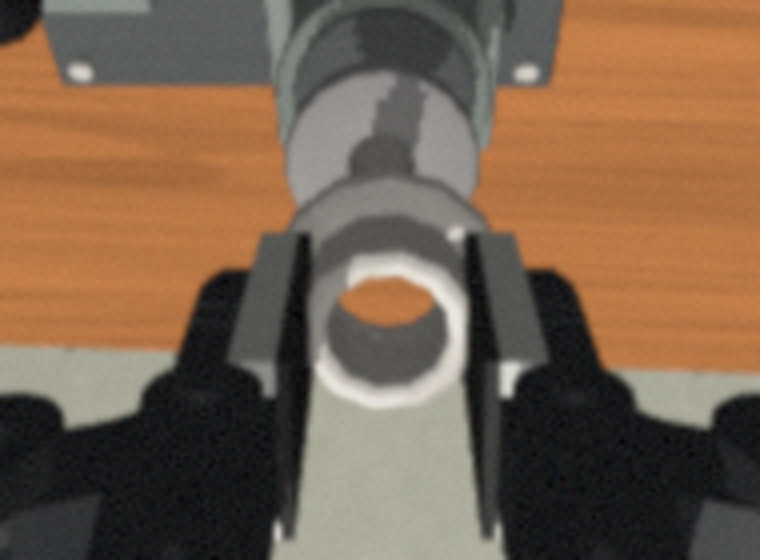

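```bash
python3 - <<'E'
from h import *
f=pickle.load(open("w21.pkl","rb")); w=toolplane(f,256.9,252.1,.0127); print(w)
delta(tgt(.105,w),RS)
E
```

```text
[-0.00067611  0.00119838  0.0127    ]
now [ 0.4397 -0.0886  0.2771] x [-0.845 -0.066 -0.531] z [ 0.53   0.038 -0.847] t 25.25 w 0.0206 F [ 0.3 -0.1 -1.8] j [-0.56 -0.7  -0.53  1.27  0.32 -0.56]
shift cm [-2.6  -0.08  8.04] len 8.45 rot [-0.002  0.002  0.003]
```

Emit:
play_rows(moves=[0, 0, 0, -1.3, -0.04, 2, -1, 0, 0, 0, -1.3, -0.04, 3, -1, 0, 0, 0, 0, 0, 2.5, -1, 0, 0, 0, 0, 0, 0.6, -1, 0, 0, 0, 0, 0, 0, -1, 0, 0, 0, 0, 0, 0, -1])

```text
time_s: 25.85
ee_pos: [0.5052, -0.0842, 0.2225]
eef_rot: [0.276, -0.037, 0.96, 0.01]
ft_force: [0.3, -0.6, -1.6]
gripper_width: 0.0202
```

```bash
python3 - <<'E'
from h import *
f=look("w22"); T=f["T"]
delta(tgt(.0307+.062,(-.0007,.0012)),RS)
cv2.imwrite("pics/w22c.png",cv2.resize(f["frame"][170:310,160:350],None,fx=4,fy=4,interpolation=cv2.INTER_CUBIC))
E
```

```text
now [ 0.5051 -0.0844  0.223 ] x [-0.844 -0.066 -0.533] z [ 0.531  0.038 -0.846] t 25.9 w 0.0209 F [-0.3  0.9 -0.5] j [-0.45 -0.55 -0.56  1.06  0.27 -0.46]
shift cm [ 0.09 -0.01  1.2 ] len 1.2 rot [-0.001  0.003  0.003]
```

View pics/w22c.png

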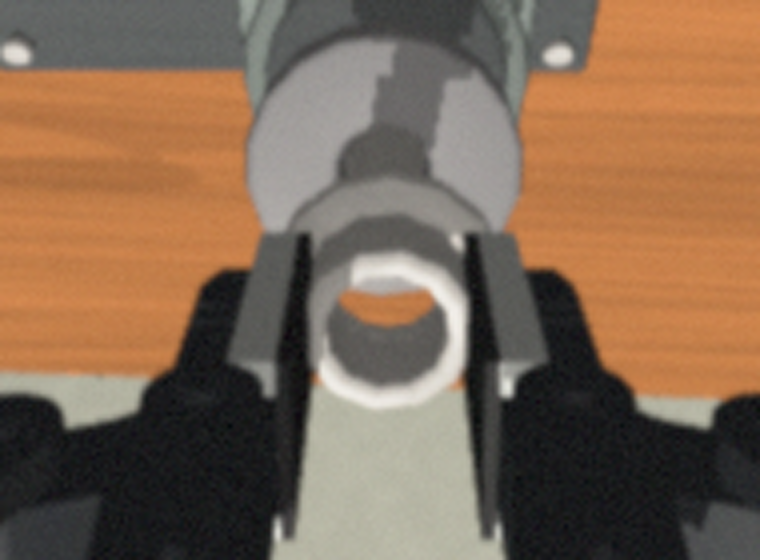

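Emit:
play_rows(moves=[0, 0, 0, -0.05, -0.04, 0.8, -1, 0, 0, 0, 0, 0, 0.8, -1, 0, 0, 0, 0, 0, 0.3, -1, 0, 0, 0, 0, 0, 0, -1])

```text
time_s: 26.3
ee_pos: [0.5142, -0.0834, 0.2038]
eef_rot: [0.275, -0.037, 0.961, 0.01]
ft_force: [-0.1, 0.2, -1.5]
gripper_width: 0.0204
```

```bash
python3 - <<'E'
from h import *
f=look("w23"); T=f["T"]
delta(tgt(.0307+.036,(-.0007,.0012)),RS)
cv2.imwrite("pics/w23c.png",cv2.resize(f["frame"][170:310,160:350],None,fx=4,fy=4,interpolation=cv2.INTER_CUBIC))
E
```

```text
now [ 0.5144 -0.0835  0.2043] x [-0.845 -0.066 -0.53 ] z [ 0.529  0.04  -0.848] t 26.35 w 0.021 F [ 0.   0.3 -0.8] j [-0.44 -0.52 -0.58  1.01  0.26 -0.45]
shift cm [-0.12 -0.04  1.73] len 1.73 rot [-0.     0.001  0.002]
```

View pics/w23c.png

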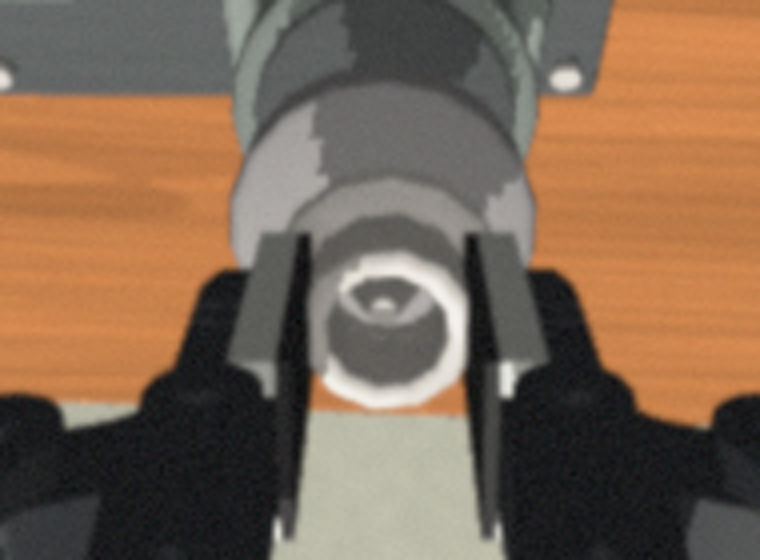

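Tip is inside the bore. I'll correct the lateral offset and push.

Emit:
play_rows(moves=[0, 0, 0, -0.12, -0.04, 0, -1, 0, 0, 0, 0, 0, 0.7, -1, 0, 0, 0, 0, 0, 0.6, -1, 0, 0, 0, 0, 0, 0, -1])

```text
time_s: 26.75
ee_pos: [0.5223, -0.0831, 0.193]
eef_rot: [0.275, -0.037, 0.961, 0.01]
ft_force: [-0.5, -0.2, -0.6]
gripper_width: 0.0203
```

```bash
python3 - <<'E'
from h import *
delta(tgt(.0307+.036,(-.0007,.0012)),RS)
E
```

```text
now [ 0.5223 -0.0831  0.193 ] x [-0.846 -0.065 -0.53 ] z [ 0.528  0.04  -0.848] t 26.75 w 0.0203 F [-0.5 -0.2 -0.6] j [-0.43 -0.5  -0.59  0.98  0.26 -0.44]
shift cm [-0.04 -0.01  0.35] len 0.35 rot [ 0.    -0.     0.002]
```

Emit:
play_rows(moves=[0, 0, 0, -0.02, 0, 0.2, -1, 0, 0, 0, 0, 0, 0.12, -1, 0, 0, 0, 0, 0, 0.08, -1, 0, 0, 0, 0, 0, 0, -1])

```text
time_s: 27.15
ee_pos: [0.5249, -0.0833, 0.1919]
eef_rot: [0.276, -0.037, 0.96, 0.01]
ft_force: [-2.5, 0.1, 2.0]
gripper_width: 0.0205
```

```bash
python3 - <<'E'
from h import *
delta(tgt(.0307+.036,(-.0007,.0012)),RS)
f=look("w24")
cv2.imwrite("pics/w24c.png",cv2.resize(f["frame"][170:310,160:350],None,fx=4,fy=4,interpolation=cv2.INTER_CUBIC))
E
```

```text
now [ 0.5249 -0.0833  0.1919] x [-0.845 -0.066 -0.531] z [ 0.53   0.039 -0.847] t 27.15 w 0.0205 F [-2.5  0.1  2. ] j [-0.43 -0.49 -0.59  0.97  0.26 -0.44]
shift cm [0.12 0.02 0.11] len 0.16 rot [-0.001  0.002  0.002]
```

View pics/w24c.png

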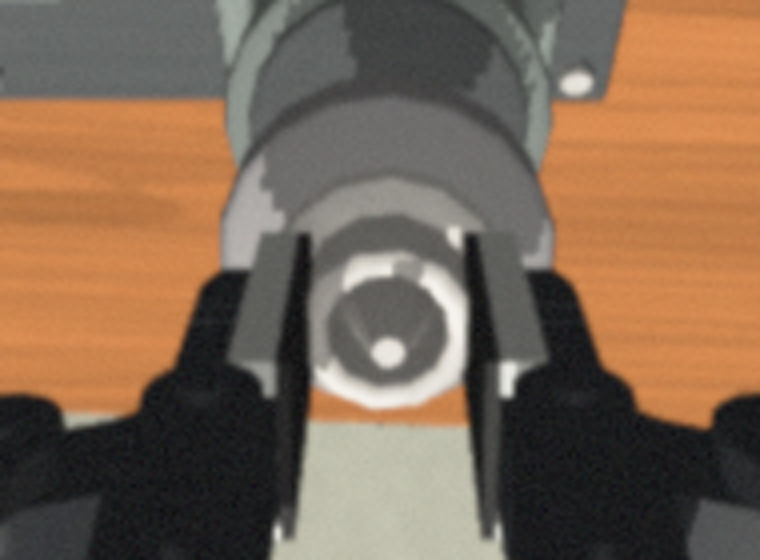

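Emit:
play_rows(moves=[0, 0, 0, 0.1, 0.02, 0.12, -1, 0, 0, 0, 0, 0, 0.1, -1, 0, 0, 0, 0, 0, 0, -1])

```text
time_s: 27.5
ee_pos: [0.5254, -0.0833, 0.192]
eef_rot: [0.277, -0.037, 0.96, 0.009]
ft_force: [-13.0, 0.9, 9.8]
gripper_width: 0.0205
```

```bash
python3 - <<'E'
from h import *
delta(tgt(.0307+.036,(-.0007,.0012)),RS)
E
```

```text
now [ 0.5254 -0.0833  0.192 ] x [-0.843 -0.066 -0.533] z [ 0.532  0.038 -0.846] t 27.5 w 0.0205 F [-13.    0.9   9.8] j [-0.43 -0.49 -0.59  0.97  0.26 -0.44]
shift cm [0.16 0.03 0.1 ] len 0.19 rot [-0.002  0.004  0.003]
```

Emit:
play_rows(moves=[0, 0, 0, 0.08, 0.02, -0.15, -1, 0, 0, 0, 0, 0, 0, 0.2, 0, 0, 0, 0, 0, 0, 0.2, 0, 0, 0, 0, 0, 0, 0.2, 0, 0, 0, 0, 0, 0, 0.2, 0, 0, 0, 0, 0, -1, 0.2, 0, 0, 0, 0, 0, -3, 0.2, 0, 0, 0, 0, 0, -4, 0.2, 0, 0, 0, 0, 0, 0, 0.2, 0, 0, 0, 0, 0, 0, 0.2])

```text
time_s: 28.5
ee_pos: [0.4817, -0.0867, 0.2603]
eef_rot: [0.278, -0.037, 0.96, 0.009]
ft_force: [0.1, -0.2, 0.2]
gripper_width: 0.0514
```

```bash
python3 - <<'E'
from h import *
f=look("w25"); T=f["T"]; s=look("s25","side"); t=look("t25","top")
delta([.55,-.195,.2],RS)
for h in (0,.036,.054,.062): print(h,proj(f,S+A*h,T))
a=cv2.resize(f["frame"][130:260,190:320],(400,400),interpolation=cv2.INTER_CUBIC)
b=cv2.resize(s["frame"][160:225,260:325],(400,400),interpolation=cv2.INTER_CUBIC)
cv2.imwrite("pics/w25c.png",np.hstack([a,b]))
E
```

```text
now [ 0.481  -0.0859  0.2563] x [-0.846 -0.065 -0.53 ] z [ 0.528  0.04  -0.848] t 28.65 w 0.0514 F [-0.4  0.3  0.2] j [-0.49 -0.6  -0.53  1.16  0.29 -0.49]
shift cm [ -2.15 -11.41   7.98] len 14.09 rot [ 0.    -0.     0.002]
0 (np.float64(257.3644436515762), np.float64(182.99064378656377))
0.036 (np.float64(257.4145457284856), np.float64(193.88227929303474))
0.054 (np.float64(257.4453233709661), np.float64(200.57299720980672))
0.062 (np.float64(257.46056067892454), np.float64(203.88541886217857))
```

View pics/w25c.png

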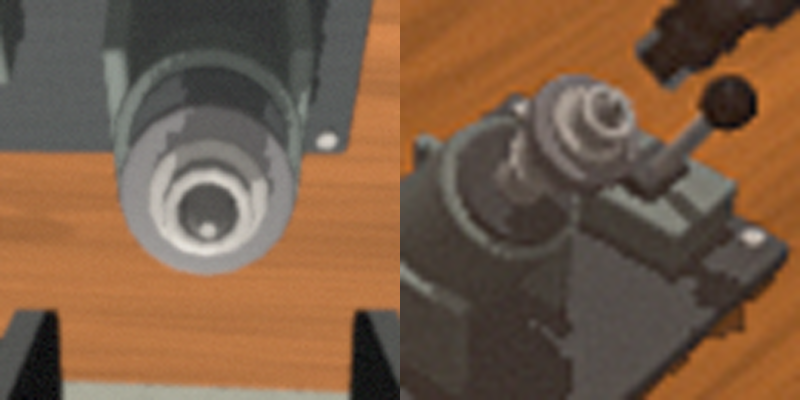

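View pics/w25.png

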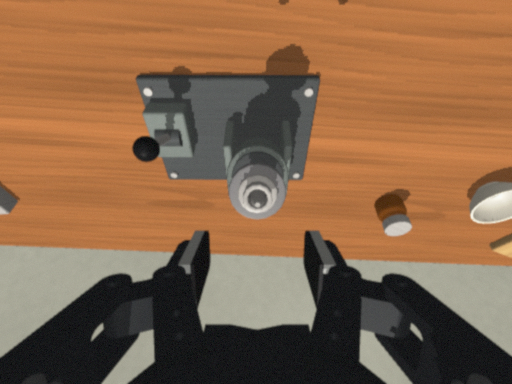

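All three are on: the wrist view shows the bushing flange on the wheel and concentric with the spindle at (257,200). Now I'll locate the lever knob.

```bash
python3 - <<'E'
from h import *
f=pickle.load(open("w25.pkl","rb")); T=f["T"]
g=f["frame"].max(2); m=np.zeros_like(g); m[130:168,128:160]=(g[130:168,128:160]<35)
cs,_=cv2.findContours(m,cv2.RETR_EXTERNAL,cv2.CHAIN_APPROX_NONE); k=max(cs,key=cv2.contourArea); c,r=cv2.minEnclosingCircle(k); print(c,r)
z=f["range_z"][int(c[1]),int(c[0])]; o,d=ray(f,*c,T); print(z, o+d*z, o+d*(z+.009))
for zz in (.095,.103,.11): print(plane(f,*c,zz,T))
print("radius m",r*z/foc(f))
s=pickle.load(open("s25.pkl","rb")); 
delta([.505,-.196,.2],Rtool(YAW+np.pi,0))
E
```

```text
(145.90908813476562, 148.4545440673828) 12.400116920471191
0.27286282 [ 0.54291007 -0.18855605  0.11272464] [ 0.5490338  -0.19164053  0.10577816]
[ 0.55853539 -0.19642641  0.095     ]
[ 0.55148291 -0.19287413  0.103     ]
[ 0.545312   -0.18976588  0.11      ]
radius m 0.011974504651283855
now [ 0.481  -0.0859  0.2563] x [-0.846 -0.065 -0.53 ] z [ 0.528  0.04  -0.848] t 28.65 w 0.0514 F [-0.4  0.3  0.2] j [-0.49 -0.6  -0.53  1.16  0.29 -0.49]
shift cm [  1.67 -11.16   5.6 ] len 12.6 rot [-0.     0.558  0.002]
```

Emit:
play_rows(moves=[0, 0.14, 0, 0, 0, 0, -1, 0, 0.14, 0, 0, 0, 0, -1, 0, 0.14, 0, 0, 0, 0, -1, 0, 0.138, 0, 0, 0, 0, -1, 0, 0, 0, -0.35, -3.7, 0, -1, 0, 0, 0, -0.35, -3.7, 0, -1, 0, 0, 0, -0.35, -3.7, 0, -1, 0, 0, 0, 0, 0, 2.5, -1, 0, 0, 0, 0, 0, 2.5, -1, 0, 0, 0, 0, 0, 0, -1, 0, 0, 0, 0, 0, 0, -1])

```text
time_s: 29.75
ee_pos: [0.4997, -0.1954, 0.2063]
eef_rot: [-0.001, -0.038, 0.999, 0.0]
ft_force: [0.7, -0.5, 0.4]
gripper_width: -0.0001
```

```bash
python3 - <<'E'
from h import *
f=look("w26"); s=look("s26","side")
delta([.502,-.194,.108],Rtool(YAW+np.pi,0)); print(proj(f,[.551,-.192,.103],f["T"]))
E
```

```text
now [ 0.5009 -0.196   0.2088] x [-0.997 -0.077 -0.003] z [ 0.003 -0.002 -1.   ] t 29.85 w 0.0003 F [0.3 0.3 0.4] j [-0.5   0.07  0.04  1.53 -0.   -0.57]
shift cm [-0.09  0.21 10.08] len 10.08 rot [-0.002  0.003  0.002]
(np.float64(254.55289199484832), np.float64(253.0575067098964))
```

View pics/w26.png

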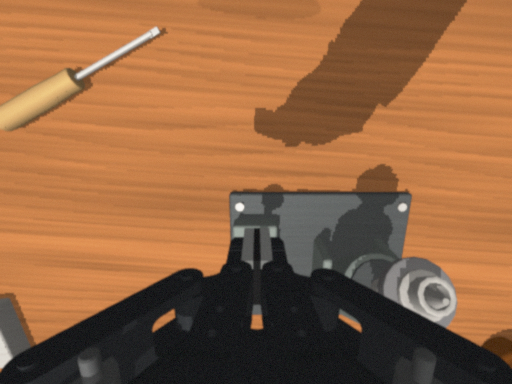

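View pics/s26.png

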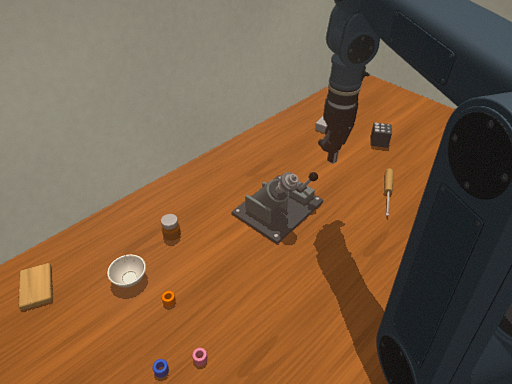

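Emit:
play_rows(moves=[0, 0, 0, 0.1, 0, 3, -1, 0, 0, 0, 0, 0, 3, -1, 0, 0, 0, 0, 0, 2.5, -1, 0, 0, 0, 0, 0, 1.2, -1, 0, 0, 0, 0, 0, 0, -1, 0, 0, 0, -1, 0, 0, -1, 0, 0, 0, -1, 0, 0, -1, 0, 0, 0, -1, 0, 0, -1, 0, 0, 0, -1, 0, 0, -1, 0, 0, 0, -1, 0, 0, -1])

```text
time_s: 30.85
ee_pos: [0.5508, -0.1926, 0.1115]
eef_rot: [0.001, -0.038, 0.999, -0.001]
ft_force: [-1.1, -0.6, 1.3]
gripper_width: -0.0
```

```bash
python3 - <<'E'
from h import *
delta([.613,-.19,.113],Rtool(YAW+np.pi,0))
s=look("s27","side")
cv2.imwrite("pics/s27c.png",cv2.resize(s["frame"][100:250,220:370],None,fx=4,fy=4,interpolation=cv2.INTER_CUBIC))
E
```

```text
now [ 0.5508 -0.1926  0.1115] x [-0.997 -0.077 -0.003] z [ 0.003 -0.002 -1.   ] t 30.85 w -0.0 F [-1.1 -0.6  1.3] j [-0.45  0.21 -0.    1.35 -0.   -0.53]
shift cm [-6.22 -0.22 -0.13] len 6.23 rot [-0.002  0.003  0.002]
```

View pics/s27c.png

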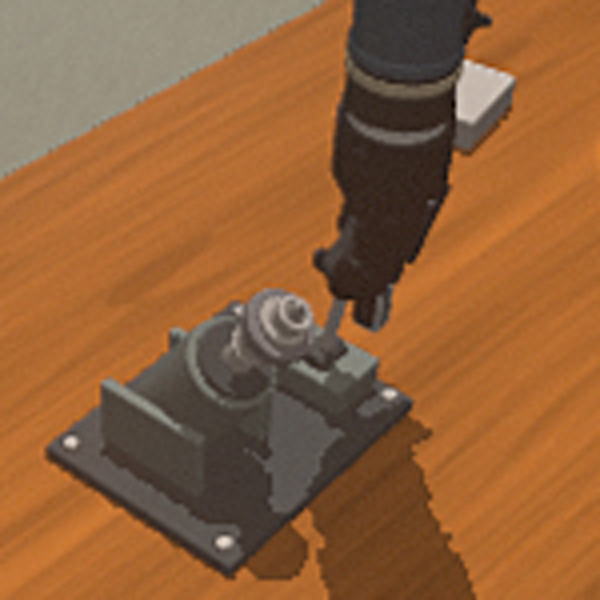

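Lever is moving (more upright, with the fingers behind it). Continuing.

Emit:
play_rows(moves=[0, 0, 0, -1, -0.05, 0, -1, 0, 0, 0, -1, -0.05, 0, -1, 0, 0, 0, -1, -0.05, 0, -1, 0, 0, 0, -1, -0.05, 0, -1, 0, 0, 0, -1, 0, 0, -1, 0, 0, 0, -0.6, 0, 0, -1, 0, 0, 0, 0, 0, 0, -1])

```text
time_s: 31.6
ee_pos: [0.6029, -0.1903, 0.1102]
eef_rot: [-0.003, -0.038, 0.999, -0.001]
ft_force: [-7.6, -0.8, 2.1]
gripper_width: -0.0001
```

```bash
python3 - <<'E'
from h import *
delta([.613,-.19,.113],Rtool(YAW+np.pi,0))
s=look("s28","side")
cv2.imwrite("pics/s28c.png",cv2.resize(s["frame"][100:250,220:370],None,fx=4,fy=4,interpolation=cv2.INTER_CUBIC))
E
```

```text
now [ 0.6029 -0.1903  0.1102] x [-0.997 -0.076  0.006] z [-0.006 -0.002 -1.   ] t 31.6 w -0.0001 F [-7.6 -0.8  2.1] j [-0.41  0.35  0.16  1.39 -0.   -0.49]
shift cm [-1.01 -0.05 -0.28] len 1.05 rot [-0.002 -0.006  0.001]
```

View pics/s28c.png

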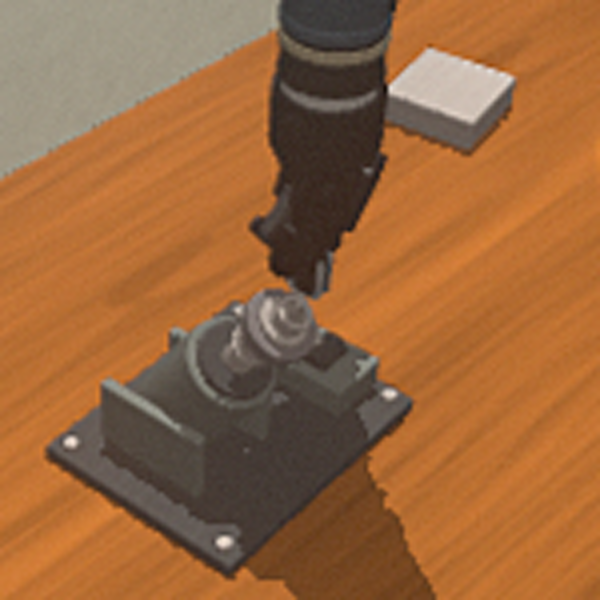

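Emit:
play_rows(moves=[0, 0, 0, -0.4, 0, 0, -1, 0, 0, 0, -0.3, 0, 0, -1, 0, 0, 0, 0, 0, 0, -1])

```text
time_s: 31.95
ee_pos: [0.6035, -0.1902, 0.1101]
eef_rot: [-0.01, -0.037, 0.999, -0.001]
ft_force: [-23.1, -0.2, 9.6]
gripper_width: -0.0002
```

```bash
python3 - <<'E'
from h import *
delta([.613,-.19,.113],Rtool(YAW+np.pi,0))
E
```

```text
now [ 0.6035 -0.1902  0.1101] x [-0.997 -0.074  0.019] z [-0.019 -0.003 -1.   ] t 31.95 w -0.0002 F [-23.1  -0.2   9.6] j [-0.41  0.36  0.18  1.4  -0.01 -0.48]
shift cm [-0.94 -0.05 -0.31] len 0.99 rot [-0.001 -0.019 -0.001]
```

At the stop (force rises while the position holds). I'll back off, lift clear and check.

Emit:
play_rows(moves=[0, 0, 0, 1, 0, 0, -1, 0, 0, 0, 2.5, 0, 0, -1, 0, 0, 0, 2.5, 0, 0, -1, 0, 0, 0, 2, 0, -1, -1, 0, 0, 0, 1, 0, -3, -1, 0, 0, 0, 1, 0, -4, -1, 0, 0, 0, 2, 0, -4, -1, 0, 0, 0, 4, 0, -4, -1, 0, 0, 0, 4, 0, -1, -1, 0, 0, 0, 4, 0, 0, -1, 0, 0, 0, 0, 0, 0, -1, 0, 0, 0, 0, 0, 0, -1])

```text
time_s: 33.15
ee_pos: [0.3778, -0.2078, 0.2767]
eef_rot: [0.002, -0.038, 0.999, -0.001]
ft_force: [-1.2, -0.5, 0.4]
gripper_width: 0.0004
```

```bash
python3 - <<'E'
from h import *
s=look("s30","side");t=look("t30","top");f=look("w30"); T=f["T"]
delta([.5,-.19,.25])
a=cv2.resize(s["frame"][150:250,225:325],(400,400),interpolation=cv2.INTER_CUBIC)
b=cv2.resize(t["frame"][145:235,245:335],(400,400),interpolation=cv2.INTER_CUBIC)
cv2.imwrite("pics/f30.png",np.hstack([a,b]))
E
```

```text
now [ 0.3785 -0.2075  0.2758] x [-0.997 -0.077 -0.003] z [ 0.003 -0.001 -1.   ] t 33.3 w -0.0002 F [-1.1  0.2 -0.4] j [-0.66 -0.19 -0.08  1.68  0.   -0.73]
shift cm [-12.24   0.81   2.61] len 12.54 rot
```

View pics/f30.png

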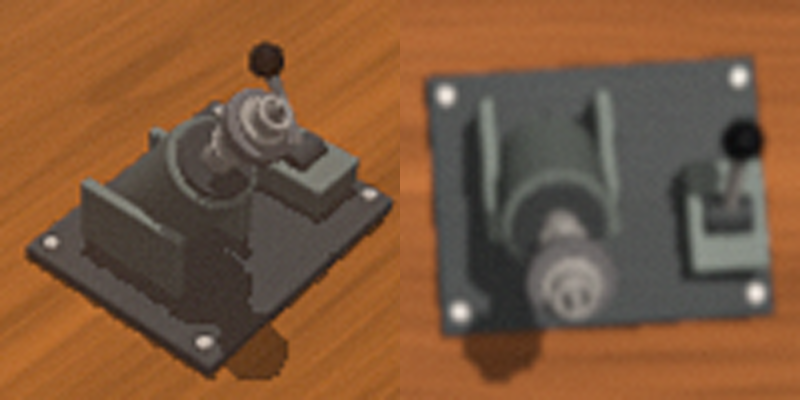

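View pics/t30.png

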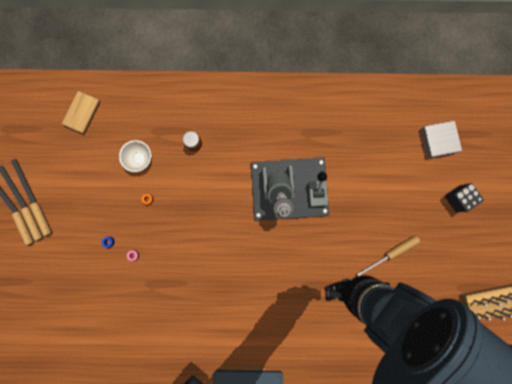

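```bash
python3 - <<'E'
from h import *
P=[]
for n in ("0","30"):
    t=pickle.load(open(f"top{n}.pkl" if n=="0" else "t30.pkl","rb")); g=t["frame"].max(2); m=np.zeros_like(g); sl=(slice(165,215),slice(316,331)); m[sl]=(g[sl]<30)
    cs,_=cv2.findContours(m,cv2.RETR_EXTERNAL,cv2.CHAIN_APPROX_NONE); k=max(cs,key=cv2.contourArea); M=cv2.moments(k); c=M["m10"]/M["m00"],M["m01"]/M["m00"]; P.append(plane(t,*c,.103)); print(c,P[-1])
print(np.linalg.norm(P[1]-P[0]))
s=pickle.load(open("s30.pkl","rb")); t=pickle.load(open("t30.pkl","rb"))
for n,p in (("bush top",S+A*.054),("wheel",S+A*.036)): print(n,proj(s,p),proj(t,p))
E
```

```text
(323.72058823529414, 205.29901960784312) [ 0.54892309 -0.19379902  0.103     ]
(321.31944444444446, 176.25) [ 0.62503827 -0.18795793  0.103     ]
0.07633897998256364
bush top (np.float64(293.026323489978), np.float64(177.20555604946642)) (np.float64(282.9368217378358), np.float64(210.5231412204201))
wheel (np.float64(289.6233422549621), np.float64(180.13452855342575)) (np.float64(282.1411993164604), np.float64(206.78172506534582))
```

The knob travelled 76.3 mm, and the expected chord for the full throw is 76.7 mm. The parts are at their predicted pixels and the robot is clear.

```bash
python3 - <<'E'
from plant import robot
print(robot.sign_off())
E
```

```text
the job is handed in; nothing more can be done
None
```

The job is done and handed in at about 33 s of the 72 s allowed; the hand-in reports no verdict. The grey spacer, then the wheel, then the bushing (flange towards the wheel) went onto the spindle, each pushed until it hit a hard stop at about 13–22 N. I then threw the brake lever over with closed fingers until it hit its stop.

- **Parts:** in the last side and top views, all three sit on the spindle in order, square to it and about where predicted. Each part stopped about 1 mm above its calculated depth. The shift was the same for all three, so I put it down to calibration rather than a gap.
- **Lever:** the knob moved 76.3 mm in a straight line. I expected 76.7 mm for a full throw.
- **Bystanders:** the bowl, jar and screwdriver look unmoved in the last top view; I checked this by eye only.
- **Disagreement:** the cameras differed by 2–4 mm, mostly sideways, so I worked from the wrist camera.

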